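Wind down the support jack of a bench printing press onto its packing board

TASK

Get the free end of the press's pallet beam supported: slide the packing board flat under the jack so that its black rubber disc is centred beneath the foot, let go of it, then wind the crank clockwise until you feel the foot bear firmly on the board. Stop at a firm seat of about 60 N on the foot, never forcing it so hard that the beam is bent upwards (130 N), then let go of the crank and leave the tin, cup and tape roll where they are.

Things in the scene. Friction and masses are not known exactly. Their poses are not given: they have to be found in the camera images.
- press: Grey one-station bench screen printing press, fixed. Origin on the bench top (z = 0) straight below the jack's foot; +y runs along the beam from the jack to the column, z up. Blue gear case: x -35 to 67, y -30 to 36 mm, 110 to 154 mm high. Beam 36 mm wide, 115 to 147 mm high. Column on a 160 x 150 mm base plate at y 275 to 425 mm, raised screen clamp over it (y 260 to 400, up to 360 mm high).
- pallet_end (a point): middle of the top edge of the ply pallet's end that faces the jack, 211 mm above the bench, at y = 133 mm of the press; the pallet is 124 mm wide, 16 mm thick and runs 190 mm on towards the column
- foot_spot (a point): point on the bench top straight below the centre of the jack's foot, a 40 mm disc with a rubber sole on a 23 mm ram. The sole's underside starts 27 to 52 mm above the bench; its height is NOT measured, and the foot is screwed in or out on its stem by 0 to 10 mm. At full stroke it still hangs 2 mm or more above the bare bench: without the board it bears on nothing and the crank just stops dead.
- crank_axis (a point): point on the crank's vertical axis at the half height of its handle, 193 mm above the bench, 32 mm from the foot's axis along the press's +x. Clockwise (seen from above) lowers the foot 24 mm a turn, half a turn to just over one and a half as needed. Once on the board, each further mm puts some 20 N more on the foot. Let go, the jack holds by friction up to about 80 N.
- crank_handle (a point): centre of the red upright crank handle, 24 mm in diameter, 34 mm tall (175 to 209 mm above the bench), which spins freely on its pin and runs in a level 50 mm radius circle about crank_axis. Below it a flat crank arm, top 172 mm high. Start angle varies. Running free it takes about 6 N along its path; each 10 N on the foot adds 0.76 N: at 60 N on the foot it is 4.6 N more than running free.
- board: loose birch plywood packing board, 200 x 50 x 18 mm, 0.2 to 0.42 kg, flat on the bench; origin at the centre of its underside, x along its length towards the end with the rubber disc, z up
- board_disc (a point): centre of the flush black rubber disc (45 mm diameter) in the board's top face, 70 mm from the middle of the board along +x and 18 mm above the board's underside
- board_grip (a point): point half way up the board's thickness (9 mm above its underside), on its centre line 65 mm from the middle towards the end without disc (135 mm from the disc); the board can be gripped here across its 50 mm width
- ink_tin: bystander: ink tin with blue dribbles, 66 mm wide, 72 mm tall, origin at the centre of its underside
- cup: bystander: pale ink cup, 63 mm wide, 62 mm tall, origin at the centre of its underside
- tape_roll: bystander: roll of masking tape lying flat, 104 mm wide, 25 mm tall, origin at the centre of its underside

How it is judged:
By the outcome, as a careful person would: the job done as asked, in the order asked, and still so for the second after the job is handed in, with the robot touching nothing.
It also fails if it takes over 72 s, if anything falls off the work surface, if the arm or the gripper's body presses on something with over 40 N, if the wrist force passes 120 N, or if a joint passes its speed limit or range.

ROBOT

A 7-joint arm with a two-finger parallel gripper is mounted at the origin on a cart in front of the work surface, level with it; the furniture and walls round the work are solid. World frame = base frame: x ahead of the robot, y to its left, z up, the work surface at z = 0. Lengths are in m, angles in rad, forces in N, time in s.
With the tool pointing down it reaches from about 0.425 to 0.875 m from the base axis. Payload 9.9 kg.
Tool frame: the origin (TCP) lies between the finger pads; the fingertips stand 22 mm ahead of it and the grasp point (between the pads) lies 3 mm ahead of it (nose_length is the z of the fingertips in the tool frame, in m); z points along the fingers, y is the direction in which the jaws open and shut (so a half turn about z gives the same grasp; the last joint's range is limited). The gripper opens to 85 mm and grips with 20 to 120 N. Pads are 22 mm wide; open, the fingers measure 114 mm over their backs; the gripper's body (76 mm by 85 mm) begins 54 mm behind the grasp point. The pads swing forward as they close: fully open they stand 13 mm farther back than shut.
Start: joints at [-1.3, 0.576, 0.025, 1.437, -0.015, 1.129, -0.057], TCP at [0.234, 0.633, 0.253] pointing down, gripper open.
Joint ranges: [-2.76, 2.76], [-0.34, 2.15], [-1.52, 1.57], [0.19, 2.46], [-1.09, 4.23], [0.17, 1.99], [-2.82, 2.82]. Speed limits (rad/s): [2.22, 2.22, 3.01, 3.01, 3.14, 3.14, 3.14].

INTERFACE

Orientations are given as [roll, pitch, yaw] about the fixed x, y, z axes, in that order (R = Rz(yaw) Ry(pitch) Rx(roll)).
In Python, from plant import get_state, read_camera, calibration, job_done, nose_length gives the robot as it stands.
- The arm moves only by the tool drive_tool, never from a script. Its argument "steps" is a list of rows, each an object with "rotation": the turn, a rotation vector about the tool's x, y, z normalised to -1 to 1, where 1 is 45 degrees, a list of three; "dp": the shift along the tool's x, y, z normalised to -1 to 1, where 1 is 10 cm, a list of three; "claw": the opening, from -1 (shut) to 1 (fully open). In form: [{"rotation": [wx, wy, wz], "dp": [tx, ty, tz], "claw": claw}, ...]. A call has 1 to 12 rows; each row is the pose to reach, as a shift and turn from the pose commanded when the call began, along the tool's axes at that moment; what a row does not reach only later rows make up. A row lasts 1/12 s, in which the tool goes at most 41.7 mm and 7.16 degrees, less where a joint would pass 70% of its speed; a pose out of reach is approached as far as the arm can. A call with a number of a shift or a turn outside -1 to 1 is refused whole. A call with a gripper value outside its range is refused whole. The fingers move at their own pace and stop on an object; "newtons" is the grip in N (left out, the last holds). Time passes only in rows, so rows that repeat a pose let the fingers close. It gives the time, the measured TCP pose, the force and the opening at its end, in the units of the state.
- get_state(): the state, without advancing time (a new reading comes with each control period).
- read_camera(name): name is "scene" or "side" or "wrist"; returns the picture (384x512x3 uint8, red, green, blue); there is no depth.
- calibration(name): a dict with "camera_matrix" (3x3 intrinsics, pixels), "world_from_camera" (4x4, takes a point from camera to world coordinates); the wrist camera has in their place "hand_eye" (4x4, takes a point from camera to tool coordinates, whose origin is the TCP and whose axes are the flange's). Camera axes: x right, y down, z forward; pixel columns grow to the right and rows downward; lengths in m; the calibration is good to about 2 mm. A picture is of the moment at which its call begins: read the wrist's pose just before it. calibration takes no time and is no camera call.
- job_done(): hands the job in, once; it reports no verdict.
The state is a dict: "t": time; "q": joint angles; "qvel": joint speeds; "tau": joint torques, N m; "eef_pos": TCP position; "ee_rot": TCP orientation; "contact_force": force on the tool from outside, world axes, zero at the start; "moment": the same for the moment, N m; "gripper_width": finger opening in m.
Only numpy, scipy, OpenCV 4.12 (cv2) and the standard library are available. Lean on these libraries where they do the work, as an engineer would, in place of code of your own. Each camera call takes 0.05 s, during which the arm holds its last target.

## Working session

There is one attempt and no reset: what is moved stays moved. The work goes in short steps, Python scripts to look and compute and a tool call to move; the robot and the scene stay as the last step left them, time stands still between calls to the robot, and variables do not carry over. Pictures are saved under pics/ and viewed, and the job is handed in when it is done.

Besides the shell and the picture viewer there is one more tool, called after ">>>" as a command line: name --argument value ..., lists and objects as JSON in quotes. drive_tool: Moves the arm, as the interface text tells. Scaled input: -1 to 1 covers 10 cm each way for a shift and 45 degrees each way for a turn. Its arguments: {"type":"object","properties":{"steps":{"type":"array","items":{"type":"object","properties":{"rotation":{"type":"array","items":{"type":"number","minimum":-1,"maximum":1}},"dp":{"type":"array","items":{"type":"number","minimum":-1,"maximum":1}},"claw":{"type":"number"}}}},"newtons":{"type":"number"}},"required":["steps"]}

```bash
ls; mkdir -p pics; python3 - <<'E'
from plant import *
import cv2,numpy as np
np.set_printoptions(precision=4,suppress=True)
s=get_state();print(s);print(nose_length)
for n in ["scene","side","wrist"]:
    c=calibration(n);print(n,c)
    im=read_camera(n);cv2.imwrite(f"pics/{n}0.png",im[:,:,::-1])
E
```

```text
pics
{'t': 0.0, 'q': array([-1.2998,  0.5765,  0.0249,  1.4379, -0.015 ,  1.129 , -0.0565]), 'qvel': array([ 0.0008, -0.0004, -0.0004, -0.0009, -0.0009,  0.0034, -0.0003]), 'tau': array([  0.0005, -76.5745,   2.2507, -28.5957,   0.0153,   0.0128,
         0.0001]), 'eef_pos': array([0.2343, 0.6326, 0.2525]), 'ee_rot': array([-3.14  ,  0.0001,  2.7868]), 'contact_force': array([ 0.0231, -0.0566,  0.3852]), 'moment': array([-0.0049,  0.0204,  0.0204]), 'gripper_width': 0.08524375550428456}
0.022
scene {'camera_matrix': array([[482.5791,   0.    , 255.3903],
       [  0.    , 482.5791, 188.1227],
       [  0.    ,   0.    ,   1.    ]]), 'world_from_camera': array([[ 0.9009, -0.2896,  0.3233,  0.1663],
       [-0.4338, -0.6247,  0.6493, -0.6879],
       [ 0.014 , -0.7252, -0.6884,  0.9199],
       [ 0.    ,  0.    ,  0.    ,  1.    ]])}
side {'camera_matrix': array([[492.8948,   0.    , 255.7271],
       [  0.    , 492.8948, 193.7567],
       [  0.    ,   0.    ,   1.    ]]), 'world_from_camera': array([[ 0.7232, -0.5738,  0.3843,  0.0665],
       [-0.6906, -0.5929,  0.4142, -0.4561],
       [-0.0098, -0.565 , -0.825 ,  1.1904],
       [ 0.    ,  0.    ,  0.    ,  1.    ]])}
wrist {'camera_matrix': array([[302.0865,   0.    , 253.6043],
       [  0.    , 302.0865, 191.3477],
       [  0.    ,   0.    ,   1.    ]]), 'hand_eye': array([[-0.0006, -0.9635, -0.2678,  0.0684],
       [ 1.    , -0.0008,  0.0009, -0.0004],
       [-0.0011, -0.2678,  0.9635, -0.1212],
       [ 0.    ,  0.    ,  0.    ,  1.    ]])}
```

View pics/scene0.png

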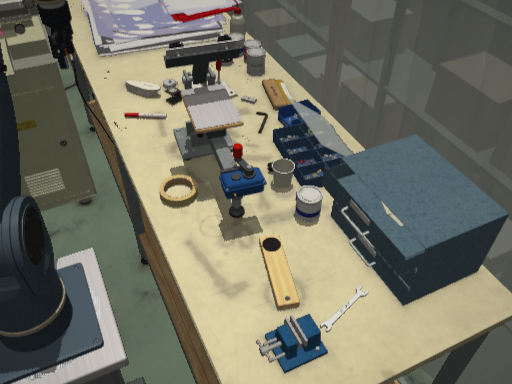

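View pics/side0.png

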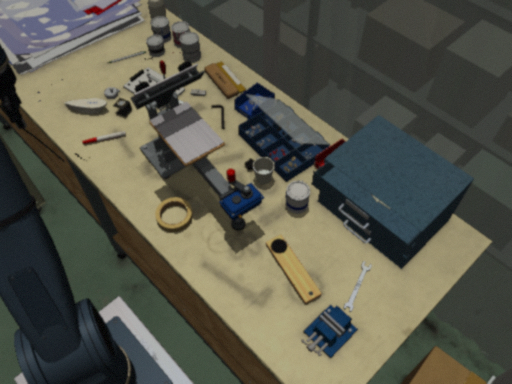

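View pics/wrist0.png

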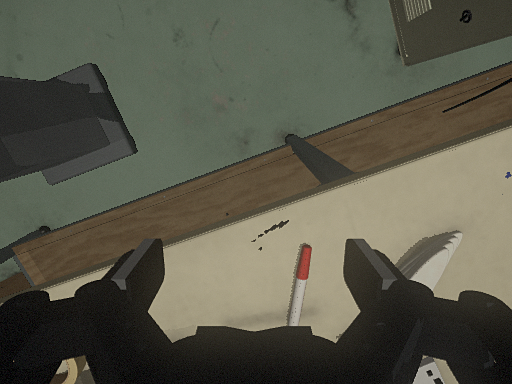

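The scene shows the press in the middle (gear case near px 242,180, red handle near 238,150). The board lies in front with its disc towards the press (disc near 271,244), the tin is at (309,205), the cup at (283,174) and the tape at (179,190). I'll zoom in next.

```bash
python3 - <<'E'
import cv2
a=cv2.imread("pics/scene0.png")[80:320,150:350]
cv2.imwrite("pics/scz.png",cv2.resize(a[50:,],None,fx=3.1,fy=3.1,interpolation=cv2.INTER_CUBIC))
a=cv2.imread("pics/side0.png")[110:310,130:340]
cv2.imwrite("pics/siz.png",cv2.resize(a,None,fx=3,fy=3,interpolation=cv2.INTER_CUBIC))
E
```

```text
(no output)
```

View pics/scz.png

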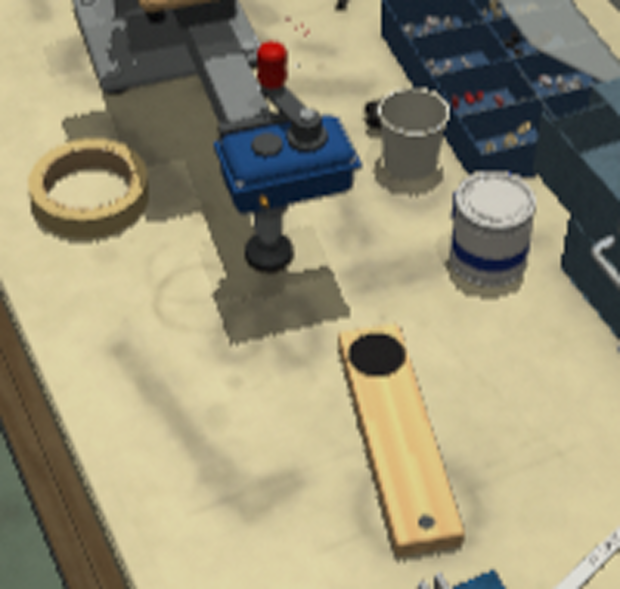

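View pics/siz.png

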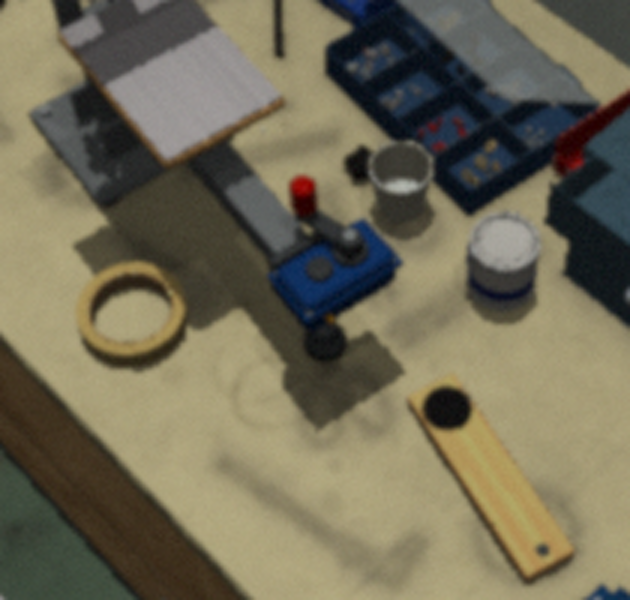

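```bash
cat > h.py <<'E'
import numpy as np
from plant import *
from scipy.spatial.transform import Rotation as Ro
np.set_printoptions(precision=4,suppress=True)
def proj(n,P,cache={}):
    c=cache.setdefault(n,calibration(n))
    T=np.linalg.inv(c["world_from_camera"]);p=np.atleast_2d(P)@T[:3,:3].T+T[:3,3]
    q=p@c["camera_matrix"].T;return q[:,:2]/q[:,2:]
def ray(n,uv,z,T=None):
    c=calibration(n);T=c["world_from_camera"] if T is None else T
    uv=np.atleast_2d(uv).astype(float);d=np.c_[uv,np.ones(len(uv))]@np.linalg.inv(c["camera_matrix"]).T@T[:3,:3].T
    o=T[:3,3];return o+d*((z-o[2])/d[:,2:])
def wristT(s):
    T=np.eye(4);T[:3,:3]=Ro.from_euler('xyz',s["ee_rot"]).as_matrix();T[:3,3]=s["eef_pos"]
    return T@calibration("wrist")["hand_eye"]
E
python3 - <<'E'
from h import *
from scipy.optimize import least_squares
zs=lambda a:(np.array(a)+.5)/3.1-.5+[150,130]
zi=lambda a:(np.array(a)+.5)/3-.5+[130,110]
M=np.array([[-35,-30,154],[67,-30,154],[67,36,154],[-35,36,154],[0,0,155],[32,0,176]])/1e3
S=zs([(233,182),(360,160),(346,117),(216,148),(267,145),(306,118)])
MI=np.vstack([M,[[-.062,.133,.211],[.062,.133,.211]]])
I=zi([(289,312),(398,260),(370,225),(272,268),(319,268),(349,236),(172,160),(283,98)])
def W(p,M):
    c,s=np.cos(p[2]),np.sin(p[2]);return M@np.array([[c,s,0],[-s,c,0],[0,0,1]])+[p[0],p[1],0]
rs=lambda p:(proj("scene",W(p,M))-S).ravel()
ri=lambda p:(proj("side",W(p,MI))-I).ravel()
for f in (rs,ri,lambda p:np.r_[rs(p),ri(p)]):
    r=least_squares(f,[.6,0,0]);print(r.x,np.degrees(r.x[2]));print(r.fun.reshape(-1,2).round(1).tolist())
p=r.x
for n,uv in (("scene",zs((271,49))),("side",zi((303,183)))):
    h=ray(n,uv,.209)[0];ax=W(p,np.array([[.032,0,0]]))[0];d=(h-ax)[:2];print("handle",h,"r",np.hypot(*d),np.degrees(np.arctan2(d[1],d[0])))
    # top-visible
print("foot scene z:", [ (ray("scene",zs((269,250)),z)[0],ray("side",zi((325,341)),z)[0]) for z in (.03,.045,.06)])
for n,g in (("scene",zs([(377,354),(427,522),(340,332),(402,325),(463,538),(396,548)])),("side",zi([(448,408),(543,550),(408,402),(456,375),(574,551),(529,574)]))):
    q=ray(n,g,.018);print(n,"disc,hole,corners\n",q[:,:2]); 
    v=q[0]-q[1];print(np.hypot(*v[:2]),np.degrees(np.arctan2(v[1],v[0])))
for n,l in (("scene",[(zs((495,200)),.072),(zs((413,112)),.062),(zs((88,183)),.025)]),("side",[(zi((503,241)),.072),(zi((401,168)),.062),(zi((132,309)),.025)])):
    for uv,z in l: print(n,ray(n,uv,z)[0])
E
```

```text
[ 0.4984  0.0808 -0.1707] -9.778519130583755
[[-0.1, 2.0], [1.5, 1.2], [-1.9, -2.7], [-1.0, -5.5], [0.5, 2.4], [1.1, 2.1]]
[ 0.4973  0.0841 -0.1851] -10.603199636574624
[[3.7, 2.2], [1.7, 0.7], [-3.0, -5.2], [-4.2, -1.6], [-0.7, 1.7], [-0.2, 1.9], [-1.3, 0.0], [3.8, -0.1]]
[ 0.498   0.0829 -0.1783] -10.216437801959291
[[-0.8, 1.4], [0.9, 0.9], [-2.3, -3.1], [-1.4, -6.1], [-0.0, 1.9], [0.6, 1.6], [4.4, 2.3], [2.2, 0.6], [-2.6, -5.2], [-3.6, -1.4], [-0.1, 1.8], [0.3, 1.9], [-1.0, 0.4], [3.9, 0.0]]
handle [0.5243 0.1322 0.209 ] r 0.05528111396604306 95.43912096553763
handle [0.527  0.1306 0.209 ] r 0.05345384819000477 92.69057029964912
foot scene z: [(array([0.5046, 0.0976, 0.03  ]), array([0.5043, 0.0892, 0.03  ])), (array([0.4989, 0.0843, 0.045 ]), array([0.4986, 0.0822, 0.045 ])), (array([0.4932, 0.0711, 0.06  ]), array([0.493 , 0.0751, 0.06  ]))]
scene disc,hole,corners
 [[ 0.5397 -0.0302]
 [ 0.5017 -0.1822]
 [ 0.5234  0.0023]
 [ 0.5713 -0.012 ]
 [ 0.5182 -0.2045]
 [ 0.472  -0.1916]]
0.15667298095263898 75.96365356342038
side disc,hole,corners
 [[ 0.5409 -0.0333]
 [ 0.5024 -0.1843]
 [ 0.5194 -0.004 ]
 [ 0.5702 -0.0144]
 [ 0.5206 -0.203 ]
 [ 0.4783 -0.1907]]
0.15587872992104296 75.71029347624514
scene [0.6784 0.0344 0.072 ]
scene [0.6752 0.1691 0.062 ]
scene [0.3973 0.2413 0.025 ]
side [0.6788 0.0346 0.072 ]
side [0.6759 0.1662 0.062 ]
side [0.4002 0.2423 0.025 ]
```

```bash
cat >> h.py <<'E'
def to(x,y,z,yaw,s=None,p=None,y0=None):
    "world target -> dp, rot (normalised) from measured pose, tool assumed aimed down at the target"
    s=s or get_state(); R0=Ro.from_euler('xyz',s["ee_rot"])
    R1=Ro.from_euler('xyz',[np.pi,0,np.radians(yaw)])
    dp=R0.inv().apply(np.array([x,y,z])-s["eef_pos"])/.1
    return dp.round(3),((R0.inv()*R1).as_rotvec()/(np.pi/4)).round(3)
E
python3 - <<'E'
from h import *
s=get_state()
print(to(.3,.5,.35,130,s));print(to(.32,.4,.35,130,s))
E
```

```text
(array([-1.076, -1.017, -0.972]), array([-0.002,  0.   ,  0.659]))
(array([-1.611, -1.886, -0.971]), array([-0.002,  0.   ,  0.659]))
```

>>> drive_tool --steps '[{"dp": [-0.33, -0.33, -0.33], "rotation": [0, 0, 0.15], "claw": 1}, {"dp": [-0.66, -0.66, -0.66], "rotation": [0, 0, 0.3], "claw": 1}, {"dp": [-1, -1, -0.95], "rotation": [0, 0, 0.45], "claw": 1}, {"dp": [-1, -1, -0.95], "rotation": [0, 0, 0.6], "claw": 1}, {"dp": [-1, -1, -0.95], "rotation": [0, 0, 0.65], "claw": 1}]'

```text
t: 0.57
eef_pos: [0.2988, 0.4994, 0.3531]
ee_rot: [3.136, 0.001, 2.261]
contact_force: [2.5, -0.3, 0.7]
gripper_width: 0.0851
```

```bash
python3 - <<'E'
from h import *
s=get_state();print(s["t"],s["eef_pos"],np.degrees(s["ee_rot"]))
print(to(.36,.35,.35,100,s));print(to(.40,.3,.35,90,s))
E
```

```text
0.5667 [0.2988 0.4994 0.3531] [179.6702   0.046  129.5707]
(array([-1.541, -0.48 ,  0.03 ]), array([ 0.007, -0.001,  0.657]))
(array([-2.181, -0.49 ,  0.03 ]), array([ 0.007, -0.002,  0.879]))
```

>>> drive_tool --steps '[{"dp": [-0.4, -0.13, 0], "rotation": [0, 0, 0.15], "claw": 1}, {"dp": [-0.8, -0.26, 0], "rotation": [0, 0, 0.3], "claw": 1}, {"dp": [-1, -0.33, 0], "rotation": [0, 0, 0.45], "claw": 1}, {"dp": [-1, -0.33, 0], "rotation": [0, 0, 0.55], "claw": 1}]'

```text
t: 0.9
eef_pos: [0.3362, 0.4012, 0.349]
ee_rot: [3.141, 0.002, 1.83]
contact_force: [0.3, -0.3, 0.6]
gripper_width: 0.0854
```

```bash
python3 - <<'E'
from h import *
s=get_state();print(s["t"],s["eef_pos"],np.degrees(s["ee_rot"]))
print(to(.36,.31,.35,100,s));print(to(.40,.21,.35,80,s))
E
```

```text
0.9 [0.3362 0.4012 0.349 ] [179.9525   0.0918 104.8787]
(array([-0.943, -0.004, -0.009]), array([0.001, 0.002, 0.108]))
(array([-2.012,  0.126, -0.007]), array([0.001, 0.002, 0.553]))
```

>>> drive_tool --steps '[{"dp": [-0.4, 0.04, 0], "rotation": [0, 0, 0.12], "claw": 1}, {"dp": [-0.8, 0.08, 0], "rotation": [0, 0, 0.24], "claw": 1}, {"dp": [-1, 0.1, 0], "rotation": [0, 0, 0.36], "claw": 1}, {"dp": [-1, 0.1, 0], "rotation": [0, 0, 0.38], "claw": 1}]'

```text
t: 1.23
eef_pos: [0.3719, 0.3082, 0.3487]
ee_rot: [3.141, 0.001, 1.533]
contact_force: [0.6, -0.5, 0.4]
gripper_width: 0.0856
```

```bash
python3 - <<'E'
from h import *
s=get_state();print(s["t"],s["eef_pos"],np.degrees(s["ee_rot"]))
print(to(.40,.2,.35,82,s))
E
```

```text
1.2333 [0.3719 0.3082 0.3487] [179.9496   0.0616  87.8442]
(array([-1.07 ,  0.321, -0.011]), array([0.001, 0.001, 0.13 ]))
```

>>> drive_tool --steps '[{"dp": [-0.35, 0.14, 0], "rotation": [0, 0, 0.05], "claw": 1}, {"dp": [-0.7, 0.28, 0], "rotation": [0, 0, 0.1], "claw": 1}, {"dp": [-1, 0.4, 0], "rotation": [0, 0, 0.12], "claw": 1}, {"dp": [-1, 0.4, 0], "rotation": [0, 0, 0.13], "claw": 1}]'

```text
t: 1.57
eef_pos: [0.4092, 0.2063, 0.3487]
ee_rot: [3.14, 0.001, 1.436]
contact_force: [0.1, -0.4, 0.8]
gripper_width: 0.085
```

```bash
python3 - <<'E'
from h import *
import cv2
s=get_state();print(s["t"],s["eef_pos"],np.degrees(s["ee_rot"]))
cv2.imwrite("pics/w1.png",cv2.resize(read_camera("wrist")[:,:,::-1],None,fx=1.5,fy=1.5))
print(to(.45,.11,.35,82,s))
E
```

```text
1.5667 [0.4092 0.2063 0.3487] [179.9162   0.0766  82.2549]
(array([-0.9  ,  0.534, -0.011]), array([0.002, 0.002, 0.006]))
```

View pics/w1.png

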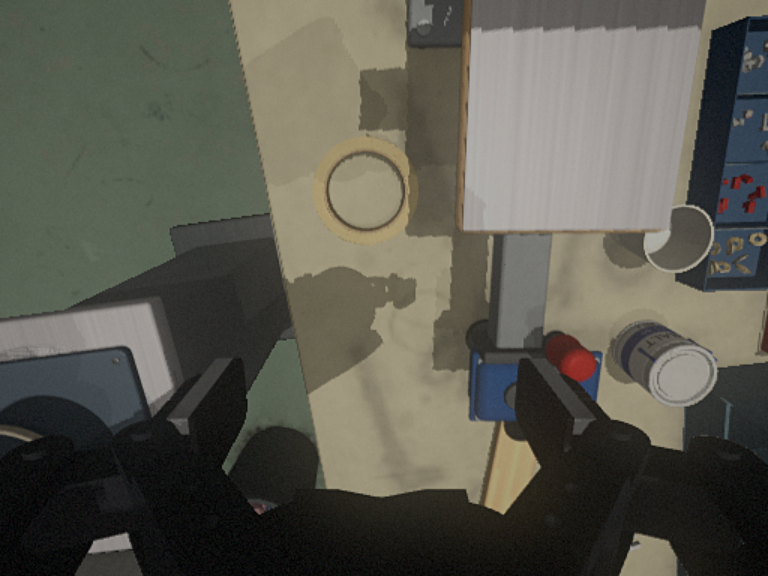

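The wrist view shows the pallet's near edge from (461,231) to (672,231), the handle top near (577,362), and the beam edges at x 497 to 549.

```bash
python3 - <<'E'
from h import *
T=wristT(dict(eef_pos=np.array([0.4092,0.2063,0.3487]),ee_rot=np.radians([179.9162,.0766,82.2549])))
f=lambda L,z:ray("wrist",(np.array(L)+.5)/1.5-.5,z,T)
q=f([(461,231),(672,231),(471,30),(705,5)],.211);print(q[:,:2]); v=q[1]-q[0];print(np.hypot(*v[:2]),np.degrees(np.arctan2(v[1],v[0])))
a=np.radians(np.degrees(np.arctan2(v[1],v[0])));m=(q[0]+q[1])/2;yd=np.array([-np.sin(a),np.cos(a)]);print("foot",m[:2]-.133*yd)
v=q[2]-q[0];print("side",np.degrees(np.arctan2(v[1],v[0]))-90)
b=f([(502,238),(497,346),(550,238),(547,346)],.147);print(b[:,:2]); 
for i in(0,2):
  v=b[i]-b[i+1];print(np.degrees(np.arctan2(v[1],v[0]))-90)
print("handle",f([(577,362)],.209)); print("case corner -35,36",f([(470,350)],.154))
E
```

```text
[[0.4583 0.229 ]
 [0.5783 0.2126]
 [0.4725 0.3313]
 [0.5908 0.3267]]
0.12115178973379931 -7.79628375934582
foot [0.5003 0.089 ]
side -7.899632802564568
[[0.4972 0.209 ]
 [0.488  0.126 ]
 [0.5314 0.2043]
 [0.5261 0.1207]]
-6.303404757075128
-3.6303666640063597
handle [[0.5234 0.1367 0.209 ]]
case corner -35,36 [[0.4661 0.1287 0.154 ]]
```

>>> drive_tool --steps '[{"dp": [-0.35, 0.1, 0], "rotation": [0, 0, 0.03], "claw": 1}, {"dp": [-0.7, 0.2, 0], "rotation": [0, 0, 0.06], "claw": 1}, {"dp": [-1, 0.3, 0], "rotation": [0, 0, 0.08], "claw": 1}, {"dp": [-1, 0.3, 0], "rotation": [0, 0, 0.08], "claw": 1}]'

```text
t: 1.95
eef_pos: [0.425, 0.1046, 0.3487]
ee_rot: [3.141, 0.001, 1.375]
contact_force: [-0.7, 0.3, -2.0]
gripper_width: 0.0853
```

>>> drive_tool --steps '[{"dp": [-0.35, 0.1, 0], "rotation": [0, 0, 0.03], "claw": 1}, {"dp": [-0.7, 0.2, 0], "rotation": [0, 0, 0.06], "claw": 1}, {"dp": [-1, 0.3, 0], "rotation": [0, 0, 0.06], "claw": 1}, {"dp": [-1, 0.3, 0], "rotation": [0, 0, 0.06], "claw": 1}]'

```text
t: 2.28
eef_pos: [0.4353, 0.0008, 0.3487]
ee_rot: [3.14, 0.001, 1.329]
contact_force: [0.7, 0.5, -0.1]
gripper_width: 0.0852
```

```bash
python3 - <<'E'
from h import *
import cv2
s=get_state();print(s["t"],s["eef_pos"],np.degrees(s["ee_rot"]))
cv2.imwrite("pics/w2.png",cv2.resize(read_camera("wrist")[:,:,::-1],None,fx=1.5,fy=1.5))
E
```

```text
2.2833 [0.4353 0.0008 0.3487] [179.9113   0.0666  76.1308]
```

View pics/w2.png

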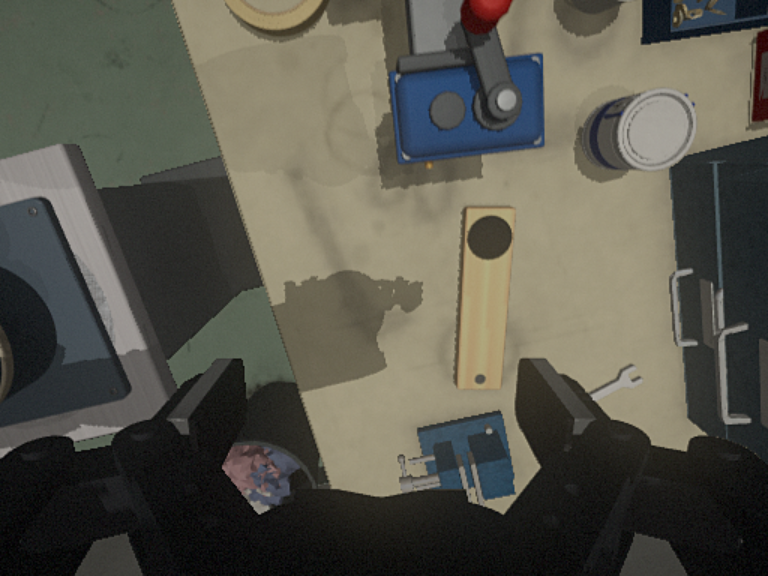

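```bash
python3 - <<'E'
from h import *
s=get_state();T=wristT(s)
f=lambda L,z:ray("wrist",(np.array(L)+.5)/1.5-.5,z,T)
q=f([(489,237),(480,379),(464,207),(515,208),(500,388),(457,388)],.018);print(q[:,:2]);
for i,j in((0,1),(2,5),(3,4)):
  v=q[i]-q[j];print(np.hypot(*v[:2]),np.degrees(np.arctan2(v[1],v[0])))
c=f([(402,160),(544,141),(541,57),(392,74)],.154);print(c[:,:2],c[:,:2].mean(0))
for i,j in((1,0),(2,3),(2,1),(3,0)):
  v=c[i]-c[j];print(np.hypot(*v[:2]),np.degrees(np.arctan2(v[1],v[0])))
print("cap",f([(448,110)],.156),"shaft",f([(507,100)],.183),f([(507,100)],.176))
print("tin",f([(656,129)],.072))
E
```

```text
[[ 0.5394 -0.0271]
 [ 0.5021 -0.1792]
 [ 0.5207  0.0082]
 [ 0.5694 -0.0048]
 [ 0.5215 -0.1952]
 [ 0.4755 -0.1839]]
0.1566451295114889 76.24101980121932
0.1973275775252445 76.7661633531421
0.19637095661005355 75.89959669659268
[[0.4651 0.0672]
 [0.5594 0.0565]
 [0.5649 0.1074]
 [0.4709 0.1203]] [0.5151 0.0879]
0.09491215768907055 -6.449018499159093
0.09493550015856485 -7.80473338806377
0.051184281856949995 83.80791782201624
0.05343037106390216 83.79365055131923
cap [[0.501  0.0905 0.156 ]] shaft [[0.5316 0.0858 0.183 ]] [[0.5335 0.0862 0.176 ]]
tin [[0.6795 0.0404 0.072 ]]
```

>>> drive_tool --steps '[{"dp": [-0.25, 0.2, 0.25], "rotation": [0, 0, 0], "claw": 1}, {"dp": [-0.5, 0.45, 0.5], "rotation": [0, 0, 0], "claw": 1}, {"dp": [-0.75, 0.75, 0.75], "rotation": [0, 0, 0], "claw": 1}, {"dp": [-0.95, 1, 1], "rotation": [0, 0, 0], "claw": 1}, {"dp": [-0.95, 1, 1], "rotation": [0, 0, 0], "claw": 1}, {"dp": [-0.95, 1, 1], "rotation": [0, 0, 0], "claw": 1}]'

```text
t: 2.83
eef_pos: [0.5104, -0.1101, 0.2459]
ee_rot: [-3.138, 0.001, 1.333]
contact_force: [-1.1, 0.2, 1.0]
gripper_width: 0.0852
```

```bash
python3 - <<'E'
from h import *
import cv2
s=get_state();print(s["t"],s["eef_pos"],np.degrees(s["ee_rot"]))
cv2.imwrite("pics/w3.png",cv2.resize(read_camera("wrist")[:,:,::-1],None,fx=1.5,fy=1.5))
print(to(.508,-.154,.15,76.1,s))
E
```

```text
2.8333 [ 0.5104 -0.1101  0.2459] [-179.7806    0.0812   76.3888]
(array([-0.431,  0.084,  0.96 ]), array([-0.005,  0.002,  0.006]))
```

View pics/w3.png

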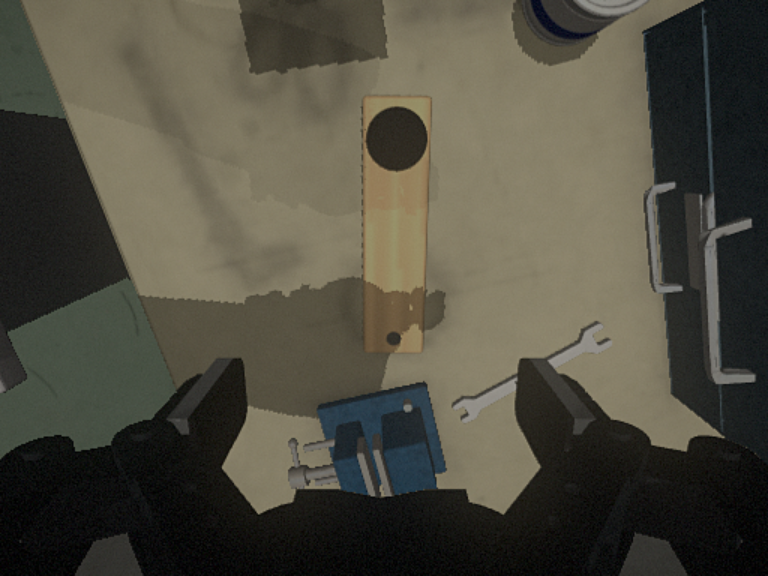

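The board's disc is at (397,139) and its hole at (393,338). The vise lies beyond the far end and the fingers straddle the board.

```bash
python3 - <<'E'
from h import *
T=wristT(dict(eef_pos=np.array([ 0.5104,-0.1101,0.2459]),ee_rot=np.radians([-179.7806,.0812,76.3888])))
f=lambda L,z:ray("wrist",(np.array(L)+.5)/1.5-.5,z,T)
q=f([(397,139),(393.5,338),(363,97),(431,96),(422,351.5),(365,351.5)],.018);print(q[:,:2]);
for i,j in((0,1),(2,5),(3,4)):
  v=q[i]-q[j];print(np.hypot(*v[:2]),np.degrees(np.arctan2(v[1],v[0])))
print("vise",f([(318,406),(427,384)],0.01))
print("grip128",q[0]-.128*(q[0]-q[1])/np.linalg.norm(q[0]-q[1]))
E
```

```text
[[ 0.5402 -0.0316]
 [ 0.5021 -0.183 ]
 [ 0.5231  0.002 ]
 [ 0.5705 -0.0088]
 [ 0.5224 -0.2003]
 [ 0.4763 -0.1892]]
0.15620627275876992 75.85065857671277
0.19688113759092718 76.2437425480824
0.19746840050426176 75.88781175647532
vise [[ 0.4221 -0.2332  0.01  ]
 [ 0.52   -0.2347  0.01  ]]
grip128 [ 0.509  -0.1557  0.018 ]
```

>>> drive_tool --steps '[{"dp": [-0.22, 0.05, 0.3], "rotation": [-0.005, 0, 0], "claw": 0.7}, {"dp": [-0.43, 0.1, 0.65], "rotation": [-0.005, 0, 0.0], "claw": 0.7}, {"dp": [-0.43, 0.1, 0.96], "rotation": [-0.005, 0, 0], "claw": 0.7}, {"dp": [-0.43, 0.1, 0.96], "rotation": [-0.005, 0, 0], "claw": 0.7}]'

```text
t: 3.22
eef_pos: [0.5075, -0.1518, 0.1489]
ee_rot: [-3.139, -0.001, 1.335]
contact_force: [-1.8, 0.5, 0.5]
gripper_width: 0.0724
```

```bash
python3 - <<'E'
from h import *
s=get_state();print(s["t"],s["eef_pos"],np.degrees(s["ee_rot"]),s["gripper_width"])
print(to(.509,-.154,.06,76,s));print(to(.509,-.154,.03,76,s))
E
```

```text
3.2167 [ 0.5075 -0.1518  0.1489] [-179.8696   -0.065    76.5102] 0.07237798990798176
(array([-0.019,  0.021,  0.889]), array([-0.003, -0.001,  0.011]))
(array([-0.02 ,  0.022,  1.189]), array([-0.003, -0.001,  0.011]))
```

>>> drive_tool --steps '[{"dp": [0, 0.02, 0.35], "rotation": [0, 0, 0.01], "claw": 0.7}, {"dp": [0, 0.02, 0.7], "rotation": [0, 0, 0.01], "claw": 0.7}, {"dp": [0, 0.02, 1], "rotation": [0, 0, 0.01], "claw": 0.7}, {"dp": [0, 0.02, 1], "rotation": [0, 0, 0.01], "claw": 0.7}]'

```text
t: 3.55
eef_pos: [0.5112, -0.1514, 0.0502]
ee_rot: [-3.141, -0.002, 1.33]
contact_force: [-1.2, 0.2, -0.1]
gripper_width: 0.0724
```

>>> drive_tool --steps '[{"dp": [0, 0, 0.1], "rotation": [0, 0, 0], "claw": 0.7}, {"dp": [0, 0, 0.22], "rotation": [0, 0, 0], "claw": 0.7}, {"dp": [0, 0, 0.22], "rotation": [0, 0, 0], "claw": 0.7}]'

```text
t: 3.8
eef_pos: [0.513, -0.1539, 0.0313]
ee_rot: [3.136, -0.001, 1.328]
contact_force: [-0.6, 0.2, 0.2]
gripper_width: 0.0726
```

```bash
python3 - <<'E'
from h import *
import cv2
s=get_state();print(s["t"],s["eef_pos"],np.degrees(s["ee_rot"]),s["gripper_width"],s["contact_force"])
cv2.imwrite("pics/w4.png",cv2.resize(read_camera("wrist")[:,:,::-1],None,fx=1.5,fy=1.5))
E
```

```text
3.8 [ 0.513  -0.1539  0.0313] [179.7013  -0.0557  76.0639] 0.07258760992150301 [-0.5936  0.1787  0.2028]
```

View pics/w4.png

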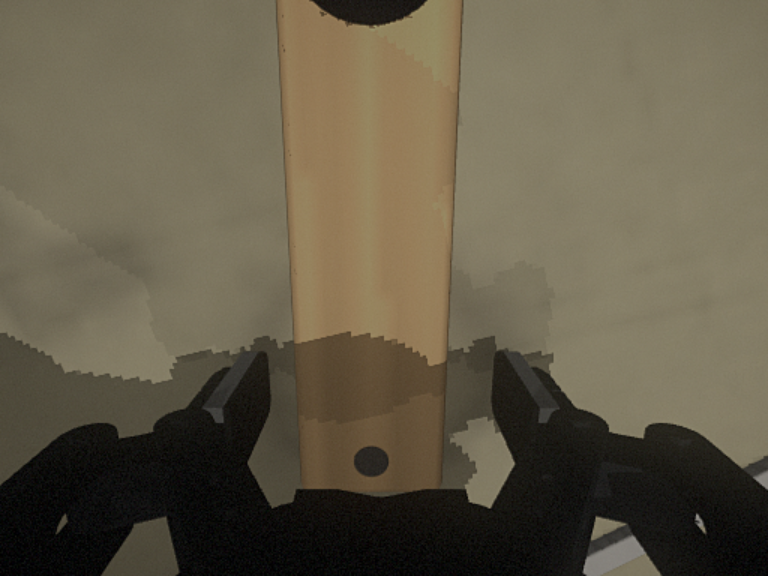

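Fingers straddle the board; its centreline is at px 371 versus jaw midline 381, so I shift about 3.5 mm, lower a bit, and close.

>>> drive_tool --newtons 35 --steps '[{"dp": [0, -0.035, 0.03], "rotation": [0, 0, 0], "claw": 0.7}, {"dp": [0, -0.035, 0.05], "rotation": [0, 0, 0], "claw": 0.7}, {"dp": [0, -0.035, 0.05], "rotation": [0, 0, 0], "claw": 0.3}, {"dp": [0, -0.035, 0.05], "rotation": [0, 0, 0], "claw": 0.1}, {"dp": [0, -0.035, 0.05], "rotation": [0, 0, 0], "claw": 0}, {"dp": [0, -0.035, 0.05], "rotation": [0, 0, 0], "claw": 0}, {"dp": [0, -0.035, 0.05], "rotation": [0, 0, 0], "claw": 0}, {"dp": [0, -0.035, 0.05], "rotation": [0, 0, 0], "claw": 0}]'

```text
t: 4.52
eef_pos: [0.509, -0.1542, 0.0261]
ee_rot: [3.137, -0.0, 1.326]
contact_force: [-1.5, 1.5, 6.9]
gripper_width: 0.0493
```

```bash
python3 - <<'E'
from h import *
import cv2
s=get_state();print(s["t"],s["eef_pos"],np.degrees(s["ee_rot"]),s["gripper_width"],s["contact_force"])
cv2.imwrite("pics/w5.png",cv2.resize(read_camera("wrist")[:,:,::-1],None,fx=1.5,fy=1.5))
cv2.imwrite("pics/s5.png",cv2.resize(read_camera("scene")[130:320,150:350,::-1],None,fx=3.1,fy=3.1,interpolation=cv2.INTER_CUBIC))
E
```

```text
4.5167 [ 0.509  -0.1542  0.0261] [179.7187  -0.0273  75.9581] 0.04930378599343538 [-1.4503  1.497   6.8903]
```

View pics/w5.png

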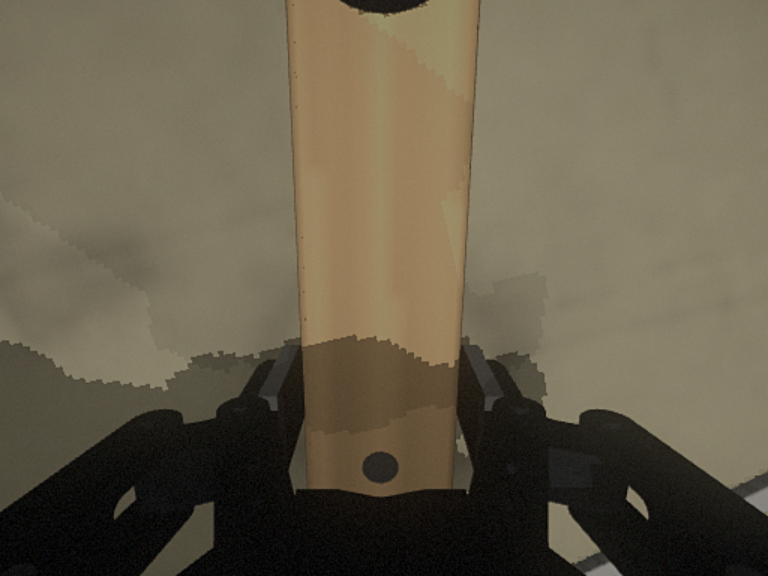

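View pics/s5.png

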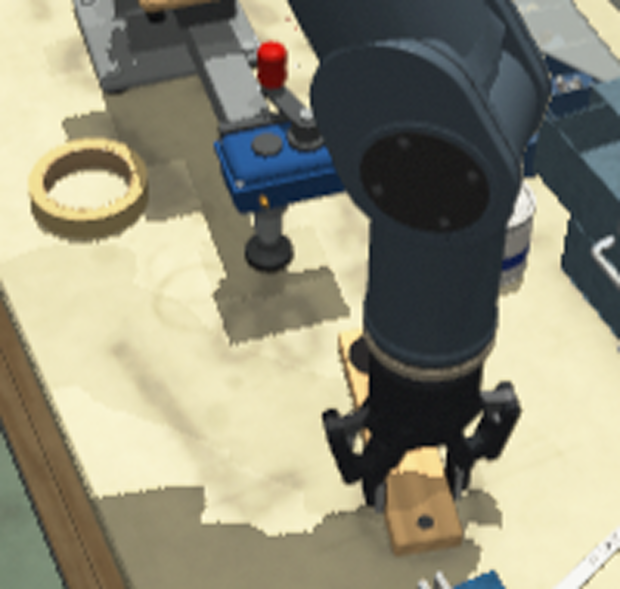

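```bash
python3 - <<'E'
from h import *
from scipy.optimize import least_squares
zs=lambda a:(np.array(a)+.5)/3.1-.5+[150,130]
zi=lambda a:(np.array(a)+.5)/3-.5+[130,110]
M=np.array([[0,0,155],[32,0,180]])/1e3
S=zs([(267,145),(307,116)])
MI=np.vstack([M,[[-.062,.133,.211],[.062,.133,.211]]])
I=zi([(319,268),(350,233),(172,160),(283,98)])
def W(p,M):
    c,s=np.cos(p[2]),np.sin(p[2]);return M@np.array([[c,s,0],[-s,c,0],[0,0,1]])+[p[0],p[1],0]
rs=lambda p:(proj("scene",W(p,M))-S).ravel()
ri=lambda p:(proj("side",W(p,MI))-I).ravel()
for f in (rs,ri,lambda p:np.r_[rs(p),ri(p)]):
    r=least_squares(f,[.6,0,0]);print(r.x,np.degrees(r.x[2]));print(r.fun.reshape(-1,2).round(1).tolist())
print(ray("scene",zs((267,145)),.156),ray("side",zi((319,268)),.156))
# overlay foot candidate
import cv2
for z in (.03,.035,.04,.045,.05,.055): print(z,(proj("scene",[.499,.084,z])-[150,130])*3.1,(proj("side",[.499,.084,z])-[130,110])*3)
E
```

```text
[ 0.5002  0.0891 -0.2657] -15.226073703958221
[[-0.3, 0.1], [0.3, -0.1]]
[ 0.5024  0.0858 -0.1278] -7.320086278836754
[[0.4, 0.1], [0.1, -0.1], [-2.1, 0.8], [1.6, -1.1]]
[ 0.501   0.0863 -0.1383] -7.9247512787256404
[[0.5, 0.7], [0.6, -0.6], [-0.1, 0.3], [-0.4, 0.2], [-2.3, 0.6], [1.7, -1.0]]
[[0.5004 0.088  0.156 ]] [[0.5015 0.0863 0.156 ]]
0.03 [[268.5141 261.8956]] [[323.5754 347.0104]]
0.035 [[268.4354 257.6729]] [[323.3568 344.1945]]
0.04 [[268.3562 253.4261]] [[323.137  341.3614]]
0.045 [[268.2766 249.1553]] [[322.9157 338.5107]]
0.05 [[268.1966 244.8601]] [[322.6931 335.6423]]
0.055 [[268.116  240.5403]] [[322.4691 332.7561]]
```

>>> drive_tool --steps '[{"dp": [0.08, -0.07, -0.01], "rotation": [0, 0, 0], "claw": 0}, {"dp": [0.2, -0.17, -0.01], "rotation": [0, 0, 0], "claw": 0}, {"dp": [0.35, -0.3, -0.01], "rotation": [0, 0, 0], "claw": 0}, {"dp": [0.5, -0.43, -0.01], "rotation": [0, 0, 0], "claw": 0}, {"dp": [0.63, -0.53, -0.01], "rotation": [0, 0, 0], "claw": 0}, {"dp": [0.7, -0.58, -0.01], "rotation": [0, 0, 0], "claw": 0}, {"dp": [0.7, -0.58, -0.01], "rotation": [0, 0, 0], "claw": 0}, {"dp": [0.7, -0.58, -0.01], "rotation": [0, 0, 0], "claw": 0}]'

```text
t: 5.28
eef_pos: [0.469, -0.0714, 0.0262]
ee_rot: [3.139, -0.001, 1.328]
contact_force: [-1.2, 1.8, -0.7]
gripper_width: 0.0489
```

```bash
python3 - <<'E'
from h import *
import cv2
s=get_state();print(s["t"],s["eef_pos"],np.degrees(s["ee_rot"]),s["gripper_width"],s["contact_force"])
cv2.imwrite("pics/w6.png",cv2.resize(read_camera("wrist")[:,:,::-1],None,fx=1.5,fy=1.5))
cv2.imwrite("pics/s6.png",cv2.resize(read_camera("scene")[160:300,170:310,::-1],None,fx=4,fy=4,interpolation=cv2.INTER_CUBIC))
cv2.imwrite("pics/i6.png",cv2.resize(read_camera("side")[160:300,180:320,::-1],None,fx=4,fy=4,interpolation=cv2.INTER_CUBIC))
print(to(.4694,-.0366,.027,76,s))
E
```

```text
5.2833 [ 0.469  -0.0714  0.0262] [179.8346  -0.0421  76.0757] 0.0488937908679767 [-1.1555  1.7915 -0.7434]
(array([ 0.338, -0.08 , -0.008]), array([ 0.004, -0.001,  0.002]))
```

View pics/w6.png

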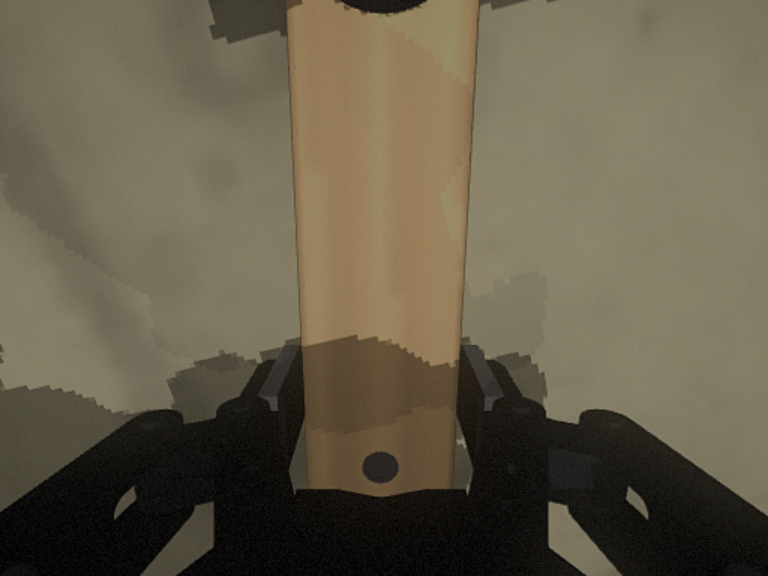

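View pics/s6.png

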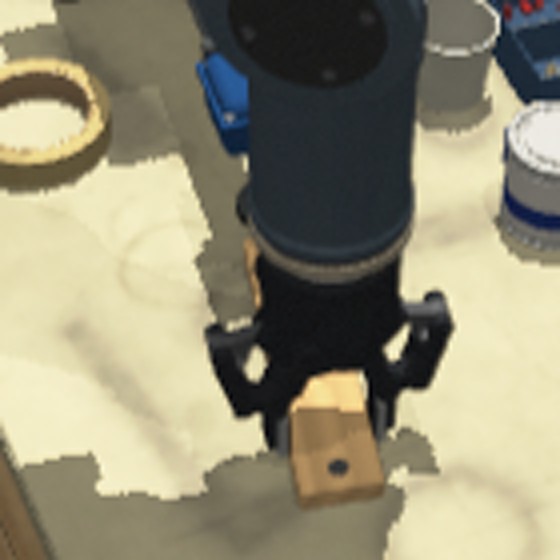

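View pics/i6.png

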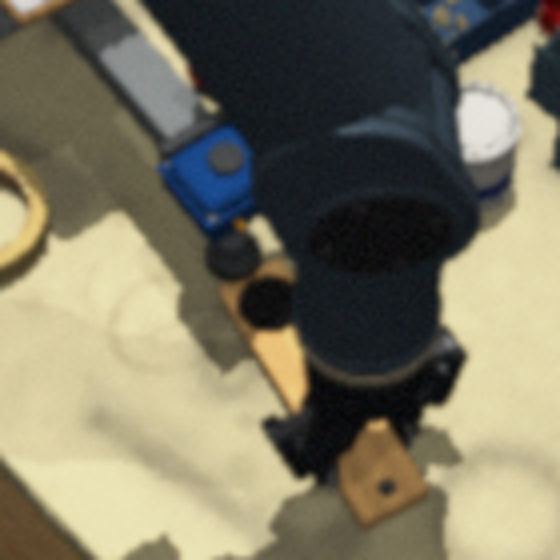

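>>> drive_tool --steps '[{"dp": [0.08, -0.02, 0], "rotation": [0, 0, 0], "claw": 0}, {"dp": [0.18, -0.04, 0], "rotation": [0, 0, 0], "claw": 0}, {"dp": [0.28, -0.07, 0], "rotation": [0, 0, 0], "claw": 0}, {"dp": [0.33, -0.08, 0], "rotation": [0, 0, 0], "claw": 0}, {"dp": [0.33, -0.08, 0], "rotation": [0, 0, 0], "claw": 0}, {"dp": [0.33, -0.08, 0], "rotation": [0, 0, 0], "claw": 0}]'

```text
t: 5.93
eef_pos: [0.47, -0.0367, 0.0261]
ee_rot: [3.138, -0.001, 1.328]
contact_force: [1.6, 4.4, 2.2]
gripper_width: 0.0487
```

```bash
python3 - <<'E'
from h import *
import cv2
s=get_state();print(s["t"],s["eef_pos"],np.degrees(s["ee_rot"]),s["gripper_width"],s["contact_force"])
cv2.imwrite("pics/w7.png",cv2.resize(read_camera("wrist")[:,:,::-1],None,fx=1.5,fy=1.5))
cv2.imwrite("pics/i7.png",cv2.resize(read_camera("side")[160:270,180:310,::-1],None,fx=5,fy=5,interpolation=cv2.INTER_CUBIC))
cv2.imwrite("pics/s7.png",cv2.resize(read_camera("scene")[160:300,170:310,::-1],None,fx=4,fy=4,interpolation=cv2.INTER_CUBIC))
print(to(.4694,-.0366,.027,76,s))
E
```

```text
5.9333 [ 0.47   -0.0367  0.0261] [179.7712  -0.071   76.0937] 0.048655914202276725 [1.6426 4.4295 2.1637]
(array([ 0.   , -0.006, -0.009]), array([ 0.005, -0.002,  0.002]))
```

View pics/w7.png

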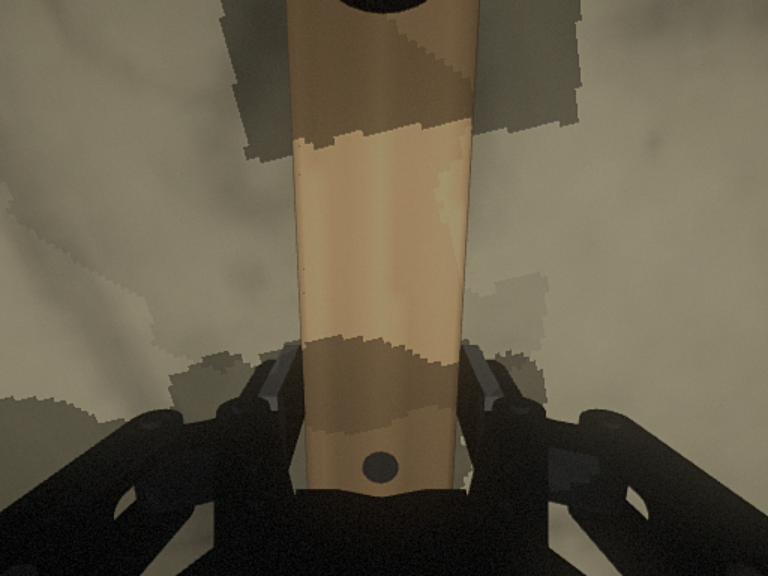

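View pics/i7.png

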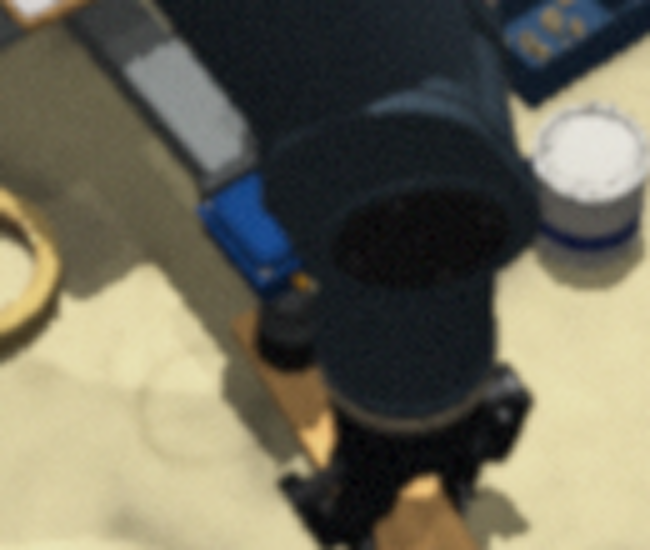

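View pics/s7.png

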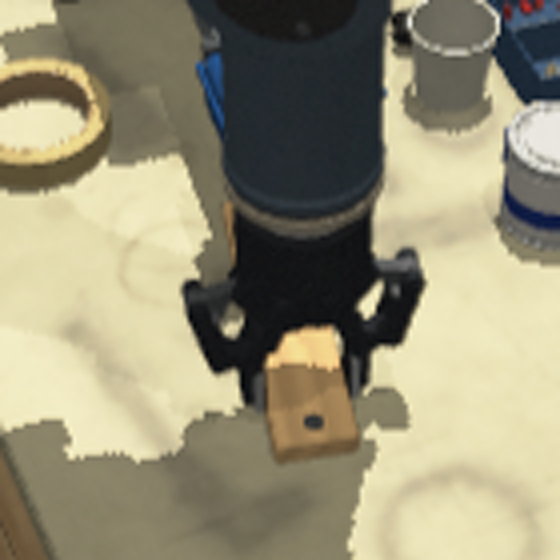

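>>> drive_tool --steps '[{"dp": [0, 0, -0.01], "rotation": [0, 0, 0], "claw": 0.4}, {"dp": [0, 0, -0.01], "rotation": [0, 0, 0], "claw": 0.6}, {"dp": [0, 0, -0.03], "rotation": [0, 0, 0], "claw": 0.7}, {"dp": [0, 0, -0.2], "rotation": [0, 0, 0], "claw": 0.7}, {"dp": [-0.1, 0, -0.5], "rotation": [0, 0, 0], "claw": 0.7}, {"dp": [-0.4, -0.2, -0.8], "rotation": [0, 0, 0], "claw": 0.7}, {"dp": [-0.7, -0.2, -1], "rotation": [0, 0, 0], "claw": 0.7}, {"dp": [-1, 0, -1], "rotation": [0, 0, 0], "claw": 0.7}, {"dp": [-1, 0, -1], "rotation": [0, 0, 0], "claw": 0.7}]'

```text
t: 6.83
eef_pos: [0.4465, -0.1423, 0.1284]
ee_rot: [3.13, 0.003, 1.319]
contact_force: [1.3, -0.7, -0.6]
gripper_width: 0.0722
```

```bash
python3 - <<'E'
from h import *
import cv2
s=get_state();print(s["t"],s["eef_pos"],np.degrees(s["ee_rot"]),s["gripper_width"],s["contact_force"])
a=read_camera("wrist");np.save("pics/w8.npy",a);cv2.imwrite("pics/w8.png",cv2.resize(a[:,:,::-1],None,fx=1.5,fy=1.5))
a=read_camera("side");cv2.imwrite("pics/i8f.png",a[:,:,::-1]);cv2.imwrite("pics/i8.png",cv2.resize(a[160:260,190:310,::-1],None,fx=6,fy=6,interpolation=cv2.INTER_CUBIC))
a=read_camera("scene");cv2.imwrite("pics/s8f.png",a[:,:,::-1]);cv2.imwrite("pics/s8.png",cv2.resize(a[160:260,190:310,::-1],None,fx=6,fy=6,interpolation=cv2.INTER_CUBIC))
E
```

```text
6.8333 [ 0.4465 -0.1423  0.1284] [179.3596   0.1793  75.5608] 0.07217140107749061 [ 1.3354 -0.6639 -0.5553]
```

View pics/w8.png

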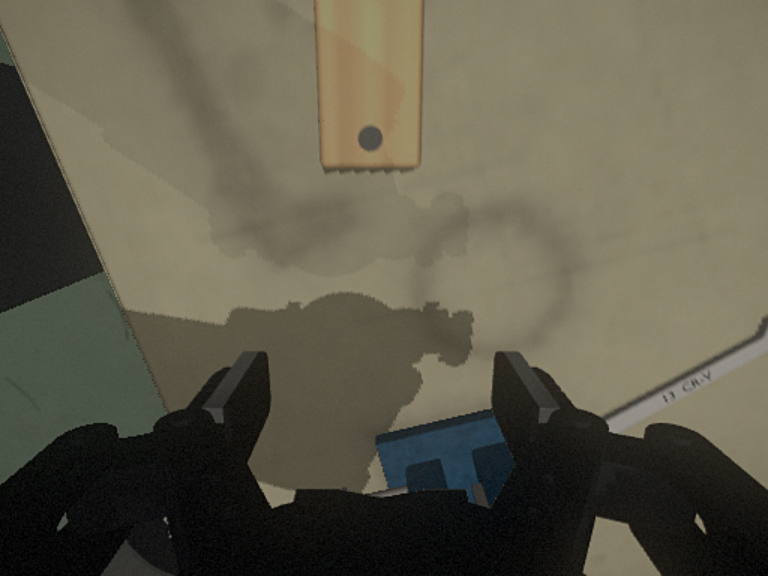

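View pics/i8.png

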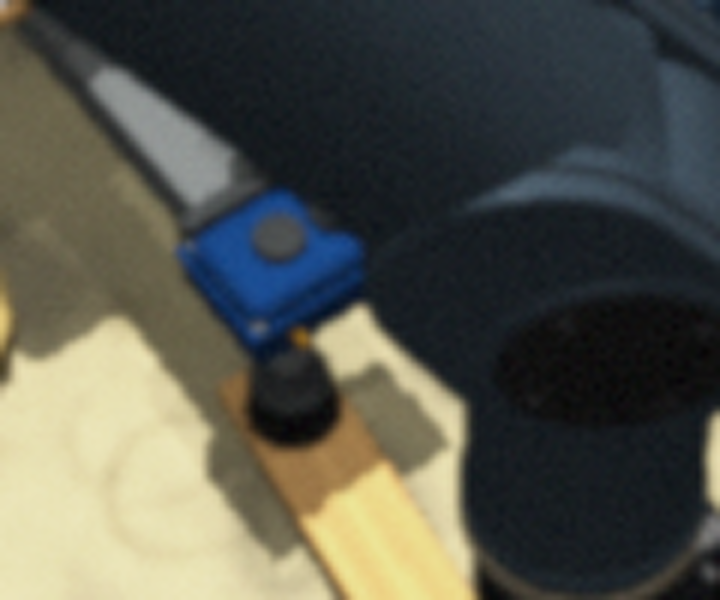

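View pics/s8.png

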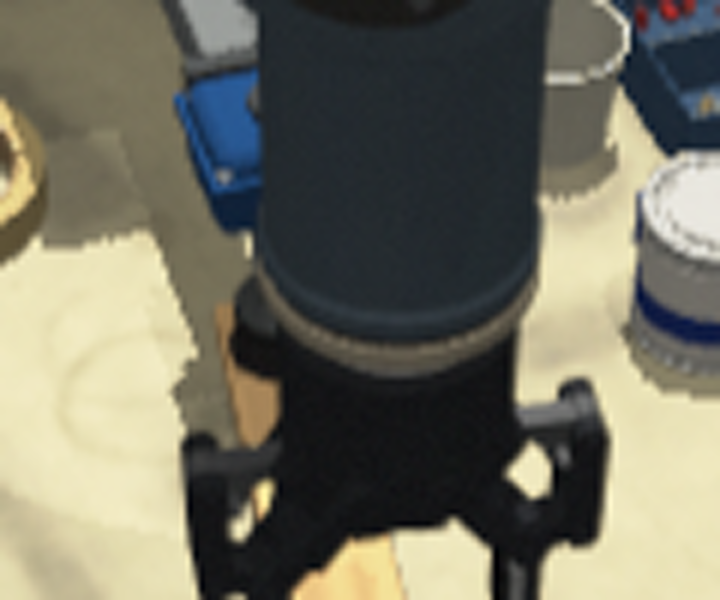

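>>> drive_tool --steps '[{"dp": [-0.1, 0, -0.4], "rotation": [0, 0, 0], "claw": 0.7}, {"dp": [-0.4, 0, -0.8], "rotation": [0, 0, 0.1], "claw": 0.7}, {"dp": [-0.7, 0, -1], "rotation": [0, 0, 0.2], "claw": 0.7}, {"dp": [-1, 0.1, -1], "rotation": [0, 0, 0.3], "claw": 0.7}, {"dp": [-1, 0.1, -1], "rotation": [0, 0, 0.3], "claw": 0.7}, {"dp": [-1, 0.1, -1], "rotation": [0, 0, 0.3], "claw": 0.7}]'

```text
t: 7.48
eef_pos: [0.4298, -0.2348, 0.2258]
ee_rot: [3.138, -0.001, 1.089]
contact_force: [-0.2, 1.0, 0.5]
gripper_width: 0.0724
```

```bash
python3 - <<'E'
from h import *
import cv2
s=get_state();print(s["t"],s["eef_pos"],np.degrees(s["ee_rot"]),s["gripper_width"],s["contact_force"])
a=read_camera("side");cv2.imwrite("pics/i9f.png",a[:,:,::-1]);cv2.imwrite("pics/i9.png",cv2.resize(a[160:260,190:310,::-1],None,fx=6,fy=6,interpolation=cv2.INTER_CUBIC))
a=read_camera("scene");cv2.imwrite("pics/s9f.png",a[:,:,::-1]);cv2.imwrite("pics/s9.png",cv2.resize(a[160:260,190:310,::-1],None,fx=6,fy=6,interpolation=cv2.INTER_CUBIC))
E
```

```text
7.4833 [ 0.4298 -0.2348  0.2258] [179.8064  -0.0358  62.3904] 0.0724244561815497 [-0.161   0.9942  0.5049]
```

View pics/i9.png

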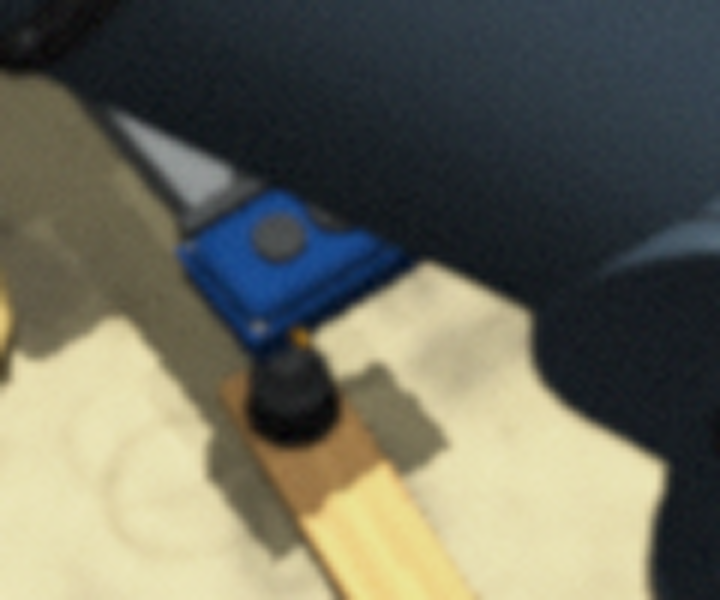

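View pics/s9.png

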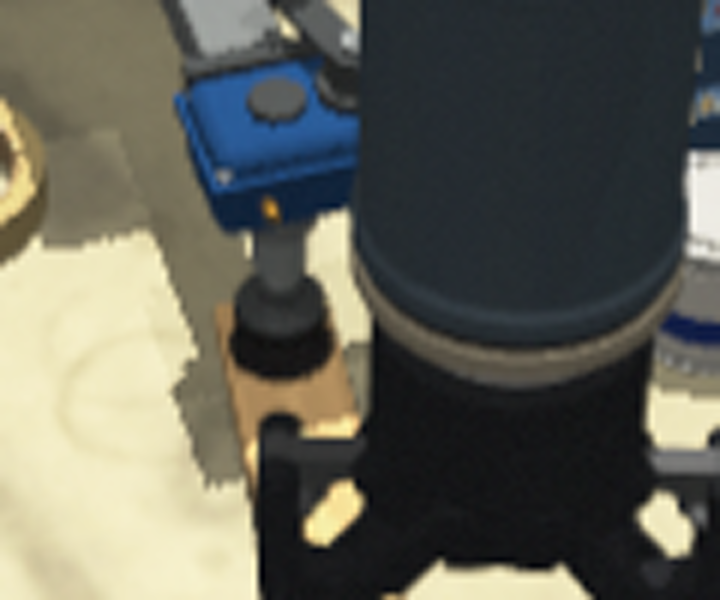

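```bash
python3 - <<'E'
from h import *
import cv2
t=np.linspace(0,2*np.pi,60)
circ=lambda x,y,z,r:np.c_[x+r*np.cos(t),y+r*np.sin(t),0*t+z]
out=[]
for n,f in(("scene","s9f"),("side","i9f")):
    im=cv2.imread(f"pics/{f}.png")[160:260,190:310];im=cv2.resize(im,None,fx=6,fy=6,interpolation=cv2.INTER_CUBIC)
    im=cv2.convertScaleAbs(im,alpha=1.6,beta=20)
    def dr(P,c): 
        q=((proj(n,P)-[190,160]+.5)*6-.5);cv2.polylines(im,[np.int32(q*8)],True,c,1,cv2.LINE_AA,3)
    dr(circ(.5004,.0859,.018,.0225),(0,255,0))
    for z,c in((.03,(0,0,255)),(.045,(255,0,255))): dr(circ(.500,.086,z,.020),c)
    dr(circ(.500,.086,.110,.0115),(255,255,0));dr(circ(.500,.086,.075,.0115),(255,255,0))
    out.append(im[150:560,100:460])
cv2.imwrite("pics/ov9.png",np.hstack(out))
E
```

```text
(no output)
```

View pics/ov9.png

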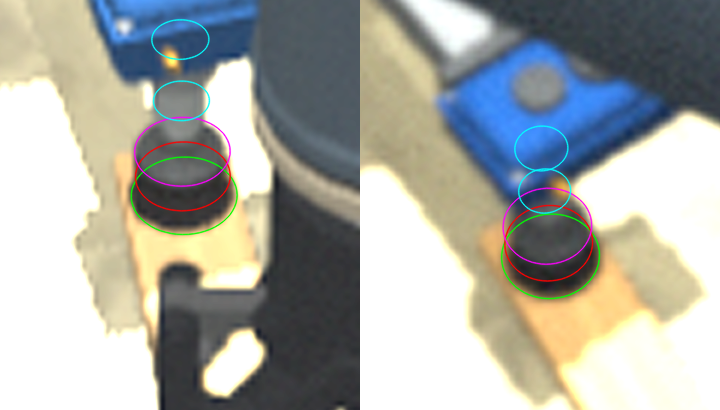

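```bash
python3 - <<'E'
import cv2,numpy as np
out=[]
for f,x0,y0 in(("s9f",222,190),("i9f",224,212)):
    im=cv2.imread(f"pics/{f}.png")[y0:y0+40,x0:x0+36]
    im=np.clip((im.astype(float)/255)**.5*255*1.1,0,255).astype(np.uint8)
    im=cv2.resize(im,None,fx=10,fy=10,interpolation=cv2.INTER_NEAREST)
    for k in range(0,40,5): cv2.putText(im,str(y0+k),(0,k*10+9),0,.35,(0,0,255));cv2.putText(im,str(x0+k),(k*10,398),0,.3,(0,0,255))
    out.append(im)
cv2.imwrite("pics/z9.png",np.hstack(out))
E
```

```text
(no output)
```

View pics/z9.png

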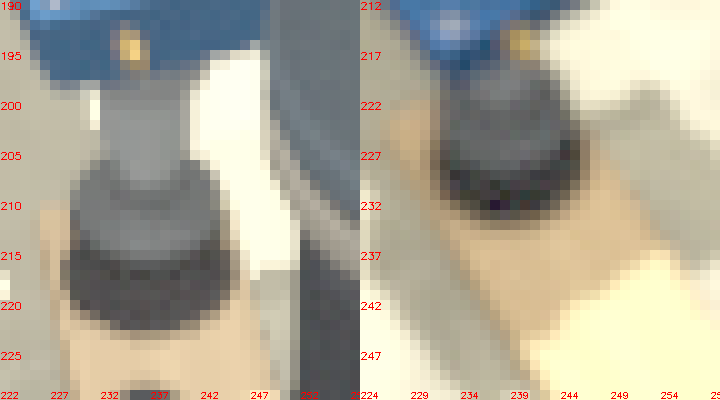

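```bash
python3 - <<'E'
from h import *
h=ray("scene",[[247.9,265.1]],.018)[0];print("scene hole",h, "disc",h[:2]+.1562*np.array([.2405,.9706]), "by tool",[.47-.03*.2405,-.0367-.03*.9706])
T=wristT(dict(eef_pos=np.array([.4465,-.1423,.1284]),ee_rot=np.radians([179.3596,.1793,75.5608])))
w=ray("wrist",(np.array([[370.5,138.5]])+.5)/1.5-.5,.018,T)[0];print("wrist hole",w,"disc",w[:2]+.1562*np.array([.2405,.9706]))
print("blob bottom pt scene", ray("scene",[[236.9,222.6]],.018),"side",ray("side",[[239,233.8]],.018))
q=ray("scene",[[228.0,217],[245.6,217]],.018);print(q,q.mean(0))
E
```

```text
scene hole [ 0.4613 -0.0641  0.018 ] disc [0.4989 0.0875] by tool [0.462785, -0.065818]
wrist hole [ 0.4617 -0.0658  0.018 ] disc [0.4993 0.0858]
blob bottom pt scene [[0.4927 0.0684 0.018 ]] side [[0.4883 0.0684 0.018 ]]
[[0.48   0.0956 0.018 ]
 [0.5207 0.0767 0.018 ]] [0.5003 0.0862 0.018 ]
```

>>> drive_tool --steps '[{"dp": [0.2, 0, -0.35], "rotation": [0, 0, -0.1], "claw": 0.7}, {"dp": [0.5, -0.1, -0.65], "rotation": [0, 0, -0.22], "claw": 0.7}, {"dp": [0.8, -0.2, -0.8], "rotation": [0, 0, -0.34], "claw": 0.7}, {"dp": [1, -0.25, -0.8], "rotation": [0, 0, -0.44], "claw": 0.7}]'

```text
t: 7.92
eef_pos: [0.455, -0.1303, 0.3082]
ee_rot: [3.135, -0.001, 1.445]
contact_force: [0.3, 0.4, -0.1]
gripper_width: 0.0729
```

```bash
python3 - <<'E'
from h import *
s=get_state();print(s["t"],s["eef_pos"],np.degrees(s["ee_rot"]))
print(to(.526,.1315,.3,82,s))
E
```

```text
7.9167 [ 0.455  -0.1303  0.3082] [179.6233  -0.0575  82.8118]
(array([2.686, 0.376, 0.087]), array([ 0.008, -0.001,  0.018]))
```

>>> drive_tool --steps '[{"dp": [0.35, 0.05, 0], "rotation": [0, 0, 0], "claw": 0.7}, {"dp": [0.7, 0.1, 0], "rotation": [0, 0, 0.02], "claw": 0.7}, {"dp": [1, 0.2, 0], "rotation": [0, 0, 0.02], "claw": 0.7}]'

```text
t: 8.17
eef_pos: [0.486, -0.0336, 0.3055]
ee_rot: [3.14, -0.001, 1.423]
contact_force: [0.4, -0.9, 1.1]
gripper_width: 0.0726
```

>>> drive_tool --steps '[{"dp": [0.35, 0.05, 0], "rotation": [0, 0, 0], "claw": 0.7}, {"dp": [0.7, 0.1, 0], "rotation": [0, 0, 0], "claw": 0.7}, {"dp": [0.85, 0.15, 0], "rotation": [0, 0, 0], "claw": 0.7}, {"dp": [0.85, 0.15, 0], "rotation": [0, 0, 0], "claw": 0.7}, {"dp": [0.85, 0.15, 0], "rotation": [0, 0, 0], "claw": 0.7}]'

```text
t: 8.58
eef_pos: [0.5139, 0.0457, 0.3051]
ee_rot: [3.14, 0.001, 1.424]
contact_force: [-0.7, -1.3, -1.1]
gripper_width: 0.0726
```

```bash
python3 - <<'E'
from h import *
import cv2
s=get_state();print(s["t"],repr(s["eef_pos"]),np.degrees(s["ee_rot"]))
print(to(.526,.1315,.3,82,s))
cv2.imwrite("pics/w10.png",cv2.resize(read_camera("wrist")[:,:,::-1],None,fx=1.5,fy=1.5))
E
```

```text
8.5833 array([0.5139, 0.0457, 0.3051]) [179.8962   0.0789  81.6091]
(array([ 0.866, -0.006,  0.05 ]), array([ 0.002,  0.002, -0.009]))
```

View pics/w10.png

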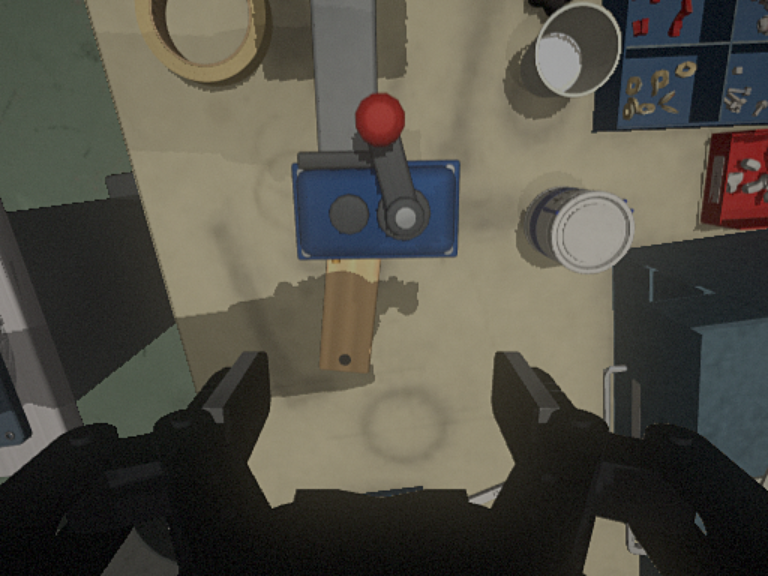

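Overhead view: handle top (380,118), crank shaft nut (405,217), jack cap (349,214), board hole (345,359). The tin, cup and tape haven't been touched.

```bash
python3 - <<'E'
from h import *
T=wristT(dict(eef_pos=np.array([0.5139,0.0457,0.3051]),ee_rot=np.radians([179.8962,.0789,81.6091])))
f=lambda L,z:ray("wrist",(np.array(L)+.5)/1.5-.5,z,T)
h=f([(380,118)],.209)[0];sh=f([(405,217)],.182)[0];cap=f([(349,214)],.156)[0];ho=f([(345,359.5)],.018)[0]
print("handle",h,"shaft",sh,"cap",cap,"hole",ho)
v=sh-cap;print(np.hypot(*v[:2]),np.degrees(np.arctan2(v[1],v[0])));d=h-sh;print(np.hypot(*d[:2]),np.degrees(np.arctan2(d[1],d[0])))
c=f([(294,163),(458,161),(457,256),(299,256)],.154);print(c[:,:2],c.mean(0))
e=f([(326,272),(379,272),(370,373),(320,371)],.018)
w=(e[0]+e[1]-e[2]-e[3])[:2];print("board yaw",np.degrees(np.arctan2(w[1],w[0])))
for yaw in(75.5,76,76.5):
  print("disc-cap",ho[:2]+.1562*np.array([np.cos(np.radians(yaw)),np.sin(np.radians(yaw))])-cap[:2])
E
```

```text
handle [0.5257 0.1313 0.209 ] shaft [0.532  0.0823 0.182 ] cap [0.5005 0.0857 0.156 ] hole [ 0.4619 -0.067   0.018 ]
0.03176482539993081 -6.112678268005115
0.04944380880875848 97.33122514114339
[[0.4736 0.1191]
 [0.5677 0.1063]
 [0.5615 0.0506]
 [0.4658 0.0648]] [0.5172 0.0852 0.154 ]
board yaw 76.46835224265818
disc-cap [ 0.0006 -0.0015]
disc-cap [-0.0008 -0.0011]
disc-cap [-0.0021 -0.0008]
```

>>> drive_tool --steps '[{"dp": [0.35, 0, 0], "rotation": [0, 0, 0], "claw": 0.7}, {"dp": [0.7, 0, 0.05], "rotation": [0, 0, 0], "claw": 0.7}, {"dp": [0.86, -0.01, 0.2], "rotation": [0, 0, 0], "claw": 0.7}, {"dp": [0.86, -0.01, 0.5], "rotation": [0, 0, 0], "claw": 0.5}, {"dp": [0.86, -0.01, 0.5], "rotation": [0, 0, 0], "claw": 0.5}]'

```text
t: 9.05
eef_pos: [0.524, 0.129, 0.252]
ee_rot: [-3.139, 0.004, 1.421]
contact_force: [-1.0, -0.4, -0.3]
gripper_width: 0.064
```

```bash
python3 - <<'E'
from h import *
s=get_state();print(s["t"],s["eef_pos"],np.degrees(s["ee_rot"]),s["gripper_width"],s["contact_force"])
print(to(.5257,.1313,.199,82,s))
E
```

```text
9.05 [0.524 0.129 0.252] [-179.8722    0.2069   81.4376] 0.06396709341934102 [-0.9986 -0.4445 -0.281 ]
(array([0.027, 0.015, 0.53 ]), array([-0.003,  0.005, -0.013]))
```

>>> drive_tool --newtons 30 --steps '[{"dp": [0.02, 0.01, 0.3], "rotation": [0, 0, 0], "claw": 0.4}, {"dp": [0.02, 0.01, 0.53], "rotation": [0, 0, 0], "claw": 0.3}, {"dp": [0.02, 0.01, 0.53], "rotation": [0, 0, 0], "claw": 0.3}, {"dp": [0.02, 0.01, 0.53], "rotation": [0, 0, 0], "claw": 0.3}]'

```text
t: 9.38
eef_pos: [0.5278, 0.1292, 0.2037]
ee_rot: [3.139, 0.002, 1.418]
contact_force: [0.1, -0.1, 1.0]
gripper_width: 0.0556
```

```bash
python3 - <<'E'
from h import *
import cv2
s=get_state();print(s["t"],s["eef_pos"],np.degrees(s["ee_rot"]),s["gripper_width"],s["contact_force"])
print(to(.5257,.1313,.199,82,s))
cv2.imwrite("pics/w11.png",cv2.resize(read_camera("wrist")[:,:,::-1],None,fx=1.5,fy=1.5))
E
```

```text
9.3833 [0.5278 0.1292 0.2037] [179.8566   0.092   81.2364] 0.05562349727270439 [ 0.0709 -0.1354  0.9531]
(array([ 0.018, -0.024,  0.047]), array([ 0.003,  0.002, -0.017]))
```

View pics/w11.png

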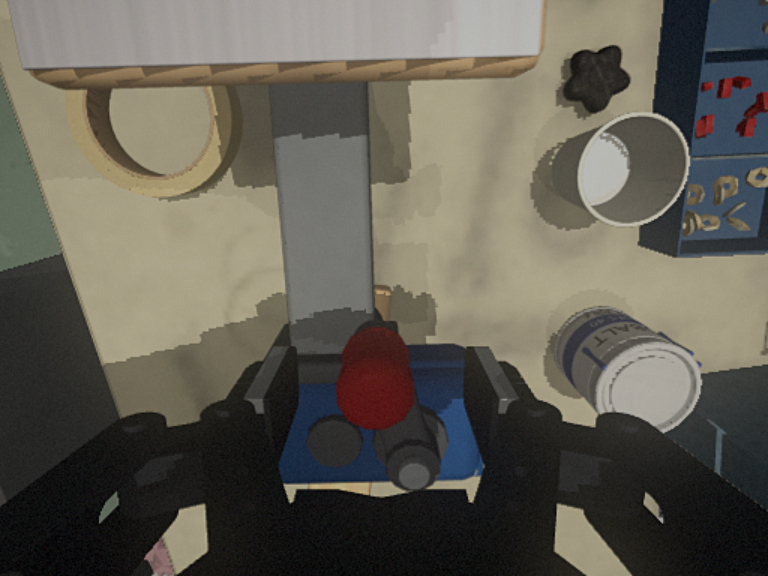

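>>> drive_tool --newtons 30 --steps '[{"dp": [0.01, -0.02, 0.04], "rotation": [0, 0, 0], "claw": 0.2}, {"dp": [0.01, -0.02, 0.04], "rotation": [0, 0, 0], "claw": -0.2}, {"dp": [0.01, -0.02, 0.04], "rotation": [0, 0, 0], "claw": -0.5}, {"dp": [0.01, -0.02, 0.04], "rotation": [0, 0, 0], "claw": -0.7}, {"dp": [0.01, -0.02, 0.04], "rotation": [0, 0, 0], "claw": -0.7}, {"dp": [0.01, -0.02, 0.04], "rotation": [0, 0, 0], "claw": -0.7}, {"dp": [0.01, -0.02, 0.04], "rotation": [0, 0, 0], "claw": -0.7}]'

```text
t: 10.02
eef_pos: [0.5264, 0.1323, 0.2]
ee_rot: [3.137, -0.0, 1.42]
contact_force: [-2.6, 0.7, 5.5]
gripper_width: 0.0219
```

```bash
python3 - <<'E'
from h import *
import cv2
s=get_state();print(s["t"],s["eef_pos"],np.degrees(s["ee_rot"]),s["gripper_width"],s["contact_force"],s["moment"])
d=s["eef_pos"][:2]-[.532,.0823];print(np.hypot(*d),np.degrees(np.arctan2(d[1],d[0])))
E
```

```text
10.0167 [0.5264 0.1323 0.2   ] [179.7565  -0.0246  81.3806] 0.021902035961167632 [-2.5912  0.737   5.5128] [0.0454 0.5646 0.0484]
0.05028677304903724 96.36857947192388
```

>>> drive_tool --steps '[{"dp": [0.008, 0.043, 0], "rotation": [0, 0, 0], "claw": -0.7}, {"dp": [0.015, 0.086, 0], "rotation": [0, 0, 0], "claw": -0.7}, {"dp": [0.015, 0.173, 0], "rotation": [0, 0, 0], "claw": -0.7}, {"dp": [0, 0.259, 0], "rotation": [0, 0, 0], "claw": -0.7}, {"dp": [-0.03, 0.341, 0], "rotation": [0, 0, 0], "claw": -0.7}]'

```text
t: 10.43
eef_pos: [0.5591, 0.1254, 0.2]
ee_rot: [3.139, -0.001, 1.422]
contact_force: [-5.2, 3.0, 7.8]
gripper_width: 0.022
```

```bash
cat >> h.py <<'E'
C=np.array([.532,.0823])
def crank():
    s=get_state();d=s["eef_pos"][:2]-C;a=np.arctan2(d[1],d[0]);e=np.array([np.cos(a),np.sin(a)]);t=np.array([e[1],-e[0]])
    F=s["contact_force"]
    print("t %.2f pos %s yaw %.2f w %.4f | r %.4f ang %.2f phi %.1f | Frad %.2f Ftan(cw) %.2f Fz %.2f"%(s["t"],s["eef_pos"],np.degrees(s["ee_rot"][2]),s["gripper_width"],np.hypot(*d),np.degrees(a),np.degrees(s["ee_rot"][2]-a),F[:2]@e,F[:2]@t,F[2]),s["moment"])
def rows(p0,ps,R=.05):
    r=np.radians; 
    for p in ps: print(p,(R/.1*np.array([np.cos(r(p))-np.cos(r(p0)),np.sin(r(p))-np.sin(r(p0))])).round(3))
E
python3 -c "
from h import *
crank();rows(25,range(35,130,10))"
```

```text
t 10.43 pos [0.5591 0.1254 0.2   ] yaw 81.46 w 0.0220 | r 0.0509 ang 57.84 phi 23.6 | Frad -0.23 Ftan(cw) -6.02 Fz 7.78 [ 0.5542  1.3493 -0.0426]
35 [-0.044  0.075]
45 [-0.1    0.142]
55 [-0.166  0.198]
65 [-0.242  0.242]
75 [-0.324  0.272]
85 [-0.41   0.287]
95 [-0.497  0.287]
105 [-0.583  0.272]
115 [-0.664  0.242]
125 [-0.74   0.198]
```

>>> drive_tool --steps '[{"dp": [-0.044, 0.075, 0], "rotation": [0, 0, 0], "claw": -0.7}, {"dp": [-0.1, 0.142, 0], "rotation": [0, 0, 0], "claw": -0.7}, {"dp": [-0.166, 0.198, 0], "rotation": [0, 0, 0], "claw": -0.7}, {"dp": [-0.242, 0.242, 0], "rotation": [0, 0, 0], "claw": -0.7}, {"dp": [-0.324, 0.272, 0], "rotation": [0, 0, 0], "claw": -0.7}, {"dp": [-0.41, 0.287, 0], "rotation": [0, 0, 0], "claw": -0.7}, {"dp": [-0.497, 0.287, 0], "rotation": [0, 0, 0], "claw": -0.7}, {"dp": [-0.583, 0.272, 0], "rotation": [0, 0, 0], "claw": -0.7}]'

```text
t: 11.1
eef_pos: [0.5794, 0.064, 0.2002]
ee_rot: [3.135, -0.002, 1.422]
contact_force: [2.9, 6.1, -0.4]
gripper_width: 0.0219
```

```bash
python3 -c "
from h import *
crank();rows(105,range(115,190,10))"
```

```text
t 11.10 pos [0.5794 0.064  0.2002] yaw 81.48 w 0.0219 | r 0.0508 ang -21.09 phi 102.6 | Frad 0.49 Ftan(cw) -6.78 Fz -0.41 [ 1.2852 -0.5558  0.004 ]
115 [-0.082 -0.03 ]
125 [-0.157 -0.073]
135 [-0.224 -0.129]
145 [-0.28  -0.196]
155 [-0.324 -0.272]
165 [-0.354 -0.354]
175 [-0.369 -0.439]
185 [-0.369 -0.527]
```

>>> drive_tool --steps '[{"dp": [-0.082, -0.03, 0], "rotation": [0, 0, 0], "claw": -0.7}, {"dp": [-0.157, -0.073, 0], "rotation": [0, 0, 0], "claw": -0.7}, {"dp": [-0.224, -0.129, 0], "rotation": [0, 0, 0], "claw": -0.7}, {"dp": [-0.28, -0.196, 0], "rotation": [0, 0, 0], "claw": -0.7}]'

```text
t: 11.43
eef_pos: [0.556, 0.0383, 0.2002]
ee_rot: [3.134, -0.001, 1.421]
contact_force: [4.6, 4.4, -1.1]
gripper_width: 0.022
```

```bash
python3 -c "
from h import *
crank();rows(145,range(155,190,10))"
```

```text
t 11.43 pos [0.556  0.0383 0.2002] yaw 81.42 w 0.0220 | r 0.0502 ang -61.41 phi 142.8 | Frad -1.65 Ftan(cw) -6.18 Fz -1.14 [ 0.9161 -1.026   0.0561]
155 [-0.044 -0.075]
165 [-0.073 -0.157]
175 [-0.089 -0.243]
185 [-0.089 -0.33 ]
```

>>> drive_tool --steps '[{"dp": [-0.044, -0.075, 0], "rotation": [0, 0, 0], "claw": -0.7}, {"dp": [-0.073, -0.157, 0], "rotation": [0, 0, 0], "claw": -0.7}, {"dp": [-0.089, -0.243, 0], "rotation": [0, 0, 0], "claw": -0.7}, {"dp": [-0.089, -0.33, 0], "rotation": [0, 0, 0], "claw": -0.7}]'

```text
t: 11.77
eef_pos: [0.5221, 0.0338, 0.2002]
ee_rot: [3.133, -0.001, 1.42]
contact_force: [7.6, 1.9, -2.9]
gripper_width: 0.022
```

```bash
python3 -c "
from h import *
crank();rows(185,range(195,230,10))
import cv2
cv2.imwrite('pics/s12.png',cv2.resize(read_camera('scene')[160:260,190:310,::-1],None,fx=6,fy=6,interpolation=cv2.INTER_CUBIC))
cv2.imwrite('pics/i12.png',cv2.resize(read_camera('side')[160:260,190:310,::-1],None,fx=6,fy=6,interpolation=cv2.INTER_CUBIC))
"
```

```text
t 11.77 pos [0.5221 0.0338 0.2002] yaw 81.37 w 0.0220 | r 0.0495 ang -101.52 phi 182.9 | Frad -3.34 Ftan(cw) -7.08 Fz -2.92 [ 0.4955 -1.4598 -0.0038]
195 [ 0.015 -0.086]
205 [ 0.045 -0.168]
215 [ 0.089 -0.243]
225 [ 0.145 -0.31 ]
```

View pics/s12.png

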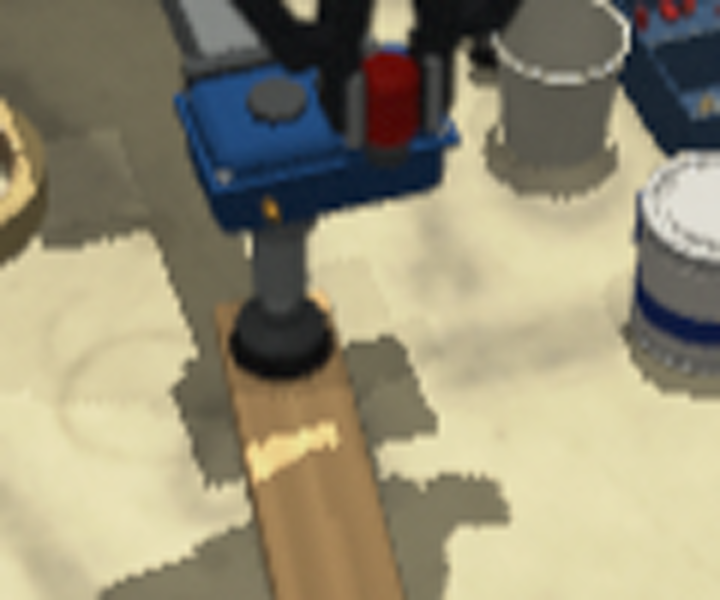

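View pics/i12.png

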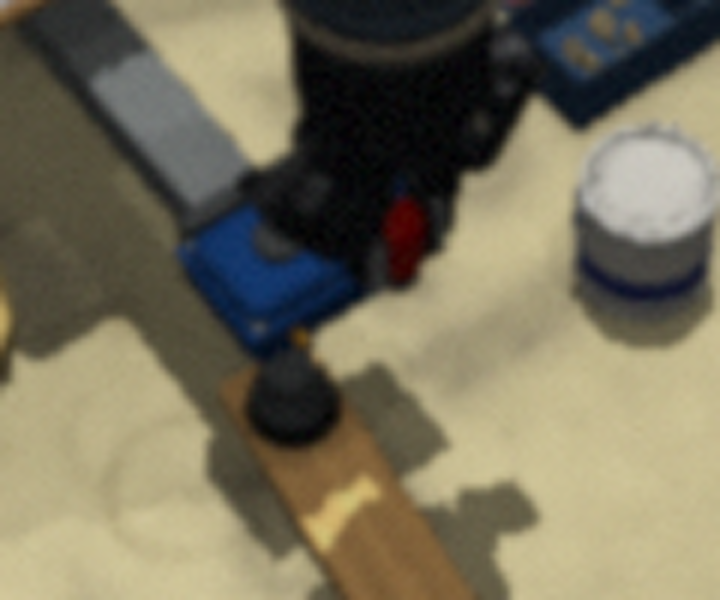

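>>> drive_tool --steps '[{"dp": [0.01, -0.086, 0], "rotation": [0, 0, 0], "claw": -0.7}, {"dp": [0.045, -0.168, 0], "rotation": [0, 0, 0], "claw": -0.7}]'

```text
t: 12.03
eef_pos: [0.5066, 0.0401, 0.2001]
ee_rot: [3.133, 0.0, 1.42]
contact_force: [7.2, -0.5, 1.0]
gripper_width: 0.0223
```

```bash
python3 -c "
from h import *
crank();rows(205,range(215,230,10))"
```

```text
t 12.03 pos [0.5066 0.0401 0.2001] yaw 81.33 w 0.0223 | r 0.0492 ang -121.01 phi 202.3 | Frad -3.28 Ftan(cw) -6.47 Fz 0.98 [-0.1945 -1.4277  0.02  ]
215 [ 0.044 -0.075]
225 [ 0.1   -0.142]
```

>>> drive_tool --steps '[{"dp": [0.048, -0.073, 0], "rotation": [0, 0, 0], "claw": -0.7}, {"dp": [0.107, -0.135, 0], "rotation": [0, 0, 0], "claw": -0.7}]'

```text
t: 12.2
eef_pos: [0.4938, 0.0517, 0.2]
ee_rot: [3.134, 0.002, 1.419]
contact_force: [2.0, -7.3, 5.2]
gripper_width: 0.022
```

```bash
python3 -c "
from h import *
crank();rows(225,range(235,260,10))"
```

```text
t 12.20 pos [0.4938 0.0517 0.2   ] yaw 81.27 w 0.0220 | r 0.0489 ang -141.29 phi 222.6 | Frad 2.94 Ftan(cw) -6.94 Fz 5.24 [-1.3102 -0.5715 -0.0226]
235 [ 0.067 -0.056]
245 [ 0.142 -0.1  ]
255 [ 0.224 -0.129]
```

>>> drive_tool --steps '[{"dp": [0.065, -0.058, 0], "rotation": [0, 0, 0], "claw": -0.7}, {"dp": [0.141, -0.103, 0], "rotation": [0, 0, 0], "claw": -0.7}]'

```text
t: 12.37
eef_pos: [0.4855, 0.0669, 0.2]
ee_rot: [3.135, 0.002, 1.418]
contact_force: [3.4, -8.0, 6.2]
gripper_width: 0.0223
```

```bash
python3 -c "
from h import *
crank();rows(245,range(255,300,10))"
```

```text
t 12.37 pos [0.4855 0.0669 0.2   ] yaw 81.25 w 0.0223 | r 0.0489 ang -161.66 phi 242.9 | Frad -0.75 Ftan(cw) -8.67 Fz 6.24 [-1.594  -0.6243  0.0116]
255 [ 0.082 -0.03 ]
265 [ 0.168 -0.045]
275 [ 0.255 -0.045]
285 [ 0.341 -0.03 ]
295 [0.423 0.   ]
```

>>> drive_tool --steps '[{"dp": [0.041, -0.017, 0], "rotation": [0, 0, 0], "claw": -0.7}, {"dp": [0.082, -0.031, 0], "rotation": [0, 0, 0], "claw": -0.7}]'

```text
t: 12.53
eef_pos: [0.4835, 0.0755, 0.1999]
ee_rot: [3.135, 0.002, 1.419]
contact_force: [1.1, -8.5, 8.9]
gripper_width: 0.022
```

```bash
python3 -c "
from h import *
crank();rows(255,range(260,300,5))"
```

```text
t 12.53 pos [0.4835 0.0755 0.1999] yaw 81.28 w 0.0220 | r 0.0490 ang -172.02 phi 253.3 | Frad 0.12 Ftan(cw) -8.54 Fz 8.85 [-1.8963 -0.1053  0.0206]
260 [ 0.043 -0.009]
265 [ 0.086 -0.015]
270 [ 0.129 -0.017]
275 [ 0.173 -0.015]
280 [ 0.216 -0.009]
285 [ 0.259 -0.   ]
290 [0.3   0.013]
295 [0.341 0.03 ]
```

>>> drive_tool --steps '[{"dp": [0.043, -0.009, 0], "rotation": [0, 0, 0], "claw": -0.7}, {"dp": [0.086, -0.015, 0], "rotation": [0, 0, 0], "claw": -0.7}]'

```text
t: 12.7
eef_pos: [0.483, 0.0836, 0.1999]
ee_rot: [3.136, 0.003, 1.418]
contact_force: [-1.8, -10.2, 10.3]
gripper_width: 0.0221
```

```bash
python3 -c "
from h import *
crank()
import cv2
a=read_camera('scene');cv2.imwrite('pics/s13f.png',a[:,:,::-1]);cv2.imwrite('pics/s13.png',cv2.resize(a[160:260,190:310,::-1],None,fx=6,fy=6,interpolation=cv2.INTER_CUBIC))
rows(265,range(270,320,5))"
```

```text
t 12.70 pos [0.483  0.0836 0.1999] yaw 81.24 w 0.0221 | r 0.0490 ang 178.48 phi -97.2 | Frad 1.50 Ftan(cw) -10.26 Fz 10.31 [-2.1474  0.3768  0.0221]
270 [ 0.044 -0.002]
275 [0.087 0.   ]
280 [0.13  0.006]
285 [0.173 0.015]
290 [0.215 0.028]
295 [0.255 0.045]
300 [0.294 0.065]
305 [0.33  0.089]
310 [0.365 0.115]
315 [0.397 0.145]
```

View pics/s13.png

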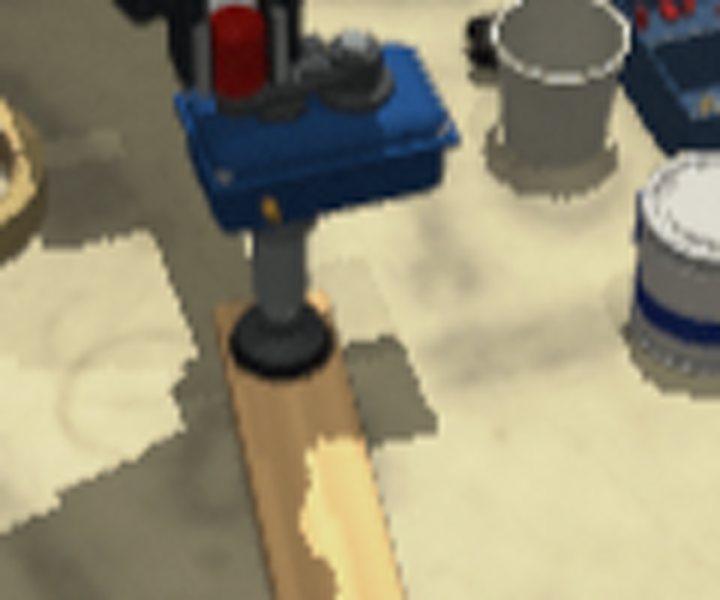

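>>> drive_tool --steps '[{"dp": [0.026, -0.002, 0], "rotation": [0, 0, 0], "claw": -0.7}, {"dp": [0.052, -0.002, 0], "rotation": [0, 0, 0], "claw": -0.7}]'

```text
t: 12.92
eef_pos: [0.4833, 0.0885, 0.1999]
ee_rot: [3.137, 0.003, 1.418]
contact_force: [-2.7, -10.3, 12.3]
gripper_width: 0.022
```

```bash
python3 -c "
from h import *
crank()"
```

```text
t 12.92 pos [0.4833 0.0885 0.1999] yaw 81.22 w 0.0220 | r 0.0490 ang 172.76 phi -91.5 | Frad 1.36 Ftan(cw) -10.53 Fz 12.33 [-2.1468  0.6474 -0.0001]
```

>>> drive_tool --steps '[{"dp": [0.013, 0.001, 0], "rotation": [0, 0, 0], "claw": -0.7}, {"dp": [0.026, 0.002, 0], "rotation": [0, 0, 0], "claw": -0.7}]'

```text
t: 13.08
eef_pos: [0.4837, 0.0911, 0.1998]
ee_rot: [3.137, 0.003, 1.418]
contact_force: [-2.9, -10.3, 13.5]
gripper_width: 0.0217
```

```bash
python3 -c "
from h import *
crank()"
```

```text
t 13.08 pos [0.4837 0.0911 0.1998] yaw 81.23 w 0.0217 | r 0.0491 ang 169.72 phi -88.5 | Frad 1.04 Ftan(cw) -10.65 Fz 13.50 [-2.2078  0.8383 -0.0316]
```

>>> drive_tool --steps '[{"dp": [0, 0, 0], "rotation": [0, 0, 0], "claw": -0.3}, {"dp": [0, 0, 0], "rotation": [0, 0, 0], "claw": 0}, {"dp": [0, 0, 0], "rotation": [0, 0, 0], "claw": 0.3}, {"dp": [0, 0, 0], "rotation": [0, 0, 0], "claw": 0.3}, {"dp": [0, 0, 0], "rotation": [0, 0, 0], "claw": 0.3}]'

```text
t: 13.5
eef_pos: [0.4836, 0.094, 0.1989]
ee_rot: [3.138, 0.0, 1.421]
contact_force: [0.2, 0.0, -0.2]
gripper_width: 0.0557
```

```bash
python3 -c "
from h import *
crank()
import cv2
cv2.imwrite('pics/w14.png',cv2.resize(read_camera('wrist')[:,:,::-1],None,fx=1.5,fy=1.5))"
```

```text
t 13.50 pos [0.4836 0.094  0.1989] yaw 81.39 w 0.0557 | r 0.0498 ang 166.39 phi -85.0 | Frad -0.22 Ftan(cw) 0.07 Fz -0.20 [-0.0126 -0.0059 -0.0122]
```

View pics/w14.png

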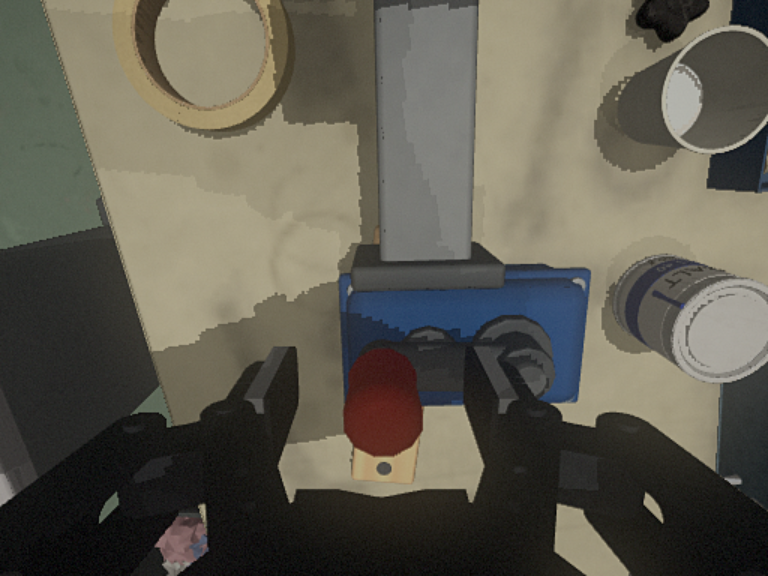

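>>> drive_tool --steps '[{"dp": [0, 0, -0.15], "rotation": [0, 0, 0], "claw": 0.3}, {"dp": [0, 0, -0.5], "rotation": [0, 0, 0], "claw": 0.3}, {"dp": [0, 0, -0.85], "rotation": [0, 0, 0], "claw": 0.3}, {"dp": [0, 0, -1], "rotation": [0, 0, 0], "claw": 0.3}, {"dp": [0, 0, -1], "rotation": [0, 0, 0], "claw": 0.3}]'

```text
t: 13.97
eef_pos: [0.4849, 0.094, 0.3023]
ee_rot: [3.133, -0.003, 1.42]
contact_force: [1.0, 0.6, -0.7]
gripper_width: 0.0559
```

>>> drive_tool --steps '[{"dp": [-0.3, 0, -0.2], "rotation": [0, 0, 0], "claw": 0.3}, {"dp": [-0.6, -0.1, -0.3], "rotation": [0, 0, 0], "claw": 0.3}, {"dp": [-0.8, -0.1, -0.3], "rotation": [0, 0, 0], "claw": 0.3}, {"dp": [-0.8, -0.1, -0.3], "rotation": [0, 0, 0], "claw": 0.3}, {"dp": [-0.8, -0.1, -0.3], "rotation": [0, 0, 0], "claw": 0.3}]'

```text
t: 14.38
eef_pos: [0.4609, 0.0157, 0.3286]
ee_rot: [3.138, -0.0, 1.418]
contact_force: [-0.4, 1.4, -0.4]
gripper_width: 0.0558
```

```bash
python3 -c "
from h import *
import cv2
s=get_state();print(s['t'],s['eef_pos'],np.degrees(s['ee_rot']),s['contact_force'])
cv2.imwrite('pics/w15.png',cv2.resize(read_camera('wrist')[:,:,::-1],None,fx=1.5,fy=1.5))
a=read_camera('scene');b=read_camera('side')
cv2.imwrite('pics/sf.png',a[:,:,::-1])
z=lambda a:cv2.resize(a[160:260,190:310,::-1],None,fx=3.3,fy=5,interpolation=cv2.INTER_CUBIC)
cv2.imwrite('pics/z15.png',np.hstack([cv2.resize(c[170:250,200:280,::-1],None,fx=4.9,fy=4.9,interpolation=cv2.INTER_CUBIC) for c in(a,b)]))"
```

```text
14.3833 [0.4609 0.0157 0.3286] [179.7958  -0.008   81.2583] [-0.4239  1.3648 -0.3588]
```

View pics/w15.png

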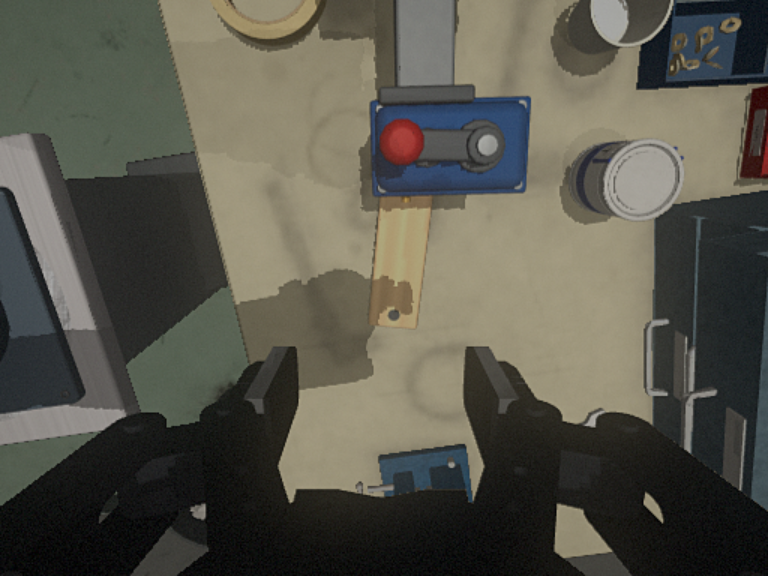

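View pics/z15.png

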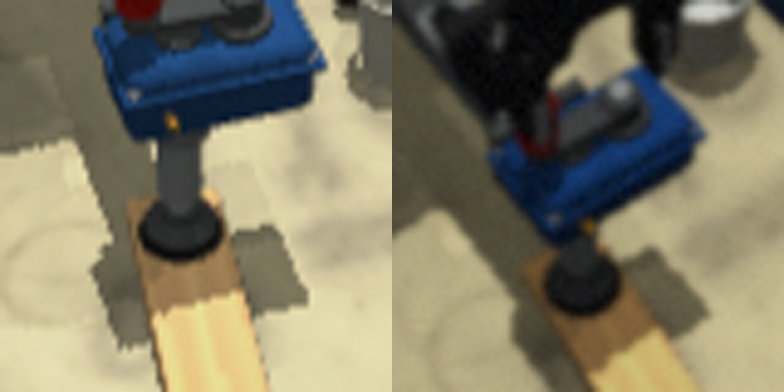

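View pics/sf.png

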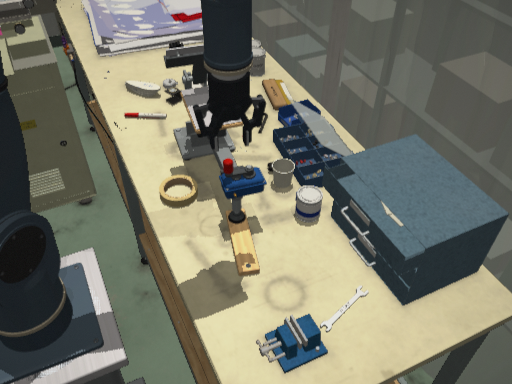

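```bash
python3 -c "
from h import *
T=wristT(dict(eef_pos=np.array([.4609,.0157,.3286]),ee_rot=np.radians([179.7958,-.008,81.2583])))
f=lambda L,z:ray('wrist',(np.array(L)+.5)/1.5-.5,z,T)[0]
h=f([(402,142)],.209);s=f([(486,145)],.182);ho=f([(394,315)],.018);d=h-s;print(h,s,np.hypot(*d[:2]),np.degrees(np.arctan2(d[1],d[0])),'hole',ho)
print(get_state()['contact_force'],get_state()['qvel'])
job_done()"
```

```text
[0.4831 0.0904 0.209 ] [0.5313 0.0825 0.182 ] 0.04881038961821716 170.63522313227782 hole [ 0.4624 -0.0663  0.018 ]
[-0.7481  0.0255 -0.674 ] [-0.005   0.0014  0.0009 -0.0046  0.003   0.0005  0.0009]
the job is handed in; nothing more can be done
```

I slid the board flat under the jack, let go of it, wound the crank clockwise about 288°, then released the crank, backed the gripper clear and handed the job in at about 14.5 s.

**Force on the foot:** this was inferred, not measured directly. The force along the crank handle rose from about 6.4 N running free to 10.65 N, which means about 56 N on the foot. Counting the turn made after first contact gives about 62 N instead. Both are close to the 60 N target and well below 130 N.

**Centring:** before winding, the disc measured within about 1.5 mm of the foot's axis. Afterwards both fixed cameras show the foot seated on the disc, and the board's hole had moved less than 1 mm.

**After release:** the crank held its angle, at about 170.6° compared with 169.7° when I let go. The arm touches nothing. In the last images the tin, cup and tape roll appear where they started; I did not re-measure them.

**Disagreements:** one early wrist-camera reading was about 4–5 mm off in y from the fixed cameras. Later wrist views agreed with the fixed cameras to about 2 mm, so I used those.

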